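# Swing out and latch the crank handle of a gluing press, then nip the plinth

## Robot

A 6-joint arm with a two-finger parallel gripper is mounted at the origin on the work surface. World frame = base frame: x ahead of the robot, y to its left, z up, the work surface at z = 0. Lengths are in mm, angles in degrees, forces in N, time in s.
With the tool pointing down it reaches from about 350 to 850 mm from the base axis. Payload 8.1 kg.
Tool frame: the origin (TCP) lies at the very end of the fingers, on their centre line; the grasp point (between the pads) lies grip_depth behind it (grip_depth is the distance from the TCP to the grasp point, in mm); z points along the fingers, y is the direction in which the jaws open and shut (so a half turn about z gives the same grasp; the last joint's range is limited). The gripper opens to 85 mm and grips with 20 to 120 N. Pads are 22 mm wide; open, the fingers measure 114 mm over their backs; the gripper's body (76 mm by 85 mm) begins 54 mm behind the grasp point. The pads swing forward as they close: fully open they stand 13 mm farther back than shut.
Start: joints at [-78.289, 7.471, 85.268, -0, 87.261, -4.893], TCP at [171.477, -574.979, 231.292] pointing down, gripper open.
Joint ranges: [-169.43, 169.43], [-51.17, 129.36], [1.28, 143.12], [-76.62, 256.62], [0, 156.53], [-152.29, 152.29]. Speed limits (degrees/s): [136.94, 136.94, 159.86, 180, 180, 180].

## Interface

Orientations are given as [roll, pitch, yaw] about the fixed x, y, z axes, in that order (R = Rz(yaw) Ry(pitch) Rx(roll)).
In Python, from bench import * gives the robot as it stands.
- The arm moves only by the tool step_arm, never from a script. Its argument "plan" is a list of rows, each an object of numbers: "grip": the finger opening in cm, from 0 to 8.54; "tx", "ty", "tz": the shift along the tool's x, y, z in cm; "ax", "ay", "az": the turn, a rotation vector about the tool's x, y, z in degrees. In form: [{"grip": .., "tx": .., "ty": .., "tz": .., "ax": .., "ay": .., "az": ..}, ...]. A call has 1 to 8 rows; each row shifts and turns the commanded pose from where the row before left it, along the tool's axes as they then stand; what a row does not reach is not made up. A row lasts 1/12 s, in which the tool goes at most 41.7 mm and 7.16 degrees, less where a joint would pass 70% of its speed; a pose out of reach is approached as far as the arm can. A call with a gripper value outside its range is refused whole. The fingers move at their own pace and stop on an object; "newtons" is the grip in N (left out, the last holds). Time passes only in rows, so rows that do not move let the fingers close. It gives the time, the measured TCP pose, the force and the opening at its end, in the units of the state.
- sense(): the state, without advancing time (a new reading comes with each control period).
- snapshot(name): name is "side" or "top" or "wrist"; returns the picture (420x560x3 uint8, red, green, blue); there is no depth.
- camera_model(name): a dict with "intrinsics" (3x3 intrinsics, pixels), "pose" (4x4, takes a point from camera to world coordinates); the wrist camera has in their place "T_tool_cam" (4x4, takes a point from camera to tool coordinates, whose origin is the TCP and whose axes are the flange's). Camera axes: x right, y down, z forward; pixel columns grow to the right and rows downward; lengths in mm; the calibration is good to about 2 mm. A picture is of the moment at which its call begins: read the wrist's pose just before it. camera_model takes no time and is no camera call.
- hand_in(): hands the job in, once; it reports no verdict.
The state is a dict: "time": time; "joint_pos": joint angles; "qd": joint speeds; "joint_efforts": joint torques, N m; "tool_pos": TCP position; "tcp_rot": TCP orientation; "ft_force": force on the tool from outside, world axes, zero at the start; "wrist_torque": the same for the moment, N m; "finger_gap": finger opening in mm.
Only numpy, scipy, OpenCV 4.12 (cv2) and the standard library are available. Lean on these libraries where they do the work, as an engineer would, in place of code of your own. Each camera call takes 0.05 s, during which the arm holds its last target.

## Task

A freshly glued plinth is waiting in the bench press. Swing the handwheel's folded crank handle fully upright and push it down until it latches home; only then wind the wheel clockwise until the platen grips the plinth firmly, hand-tight without crushing it. Leave the handle standing latched, and do not push about or tip the things around the press.

Things in the scene. Friction and masses are not known exactly. Their poses are not given: they have to be found in the camera images.
- press: Green two-column bench gluing press, fixed to the table; base 170 x 250 mm, bed top 30 mm above the table, crossbar from 135 to 165 mm high along its y axis with a nut boss to 178 mm. Origin: centre of the underside, z up; the screw axis is its z axis. It can stand turned up to 0.5 rad.
- hub (a point): Centre of the aluminium handwheel on the screw axis, at mid-height of the rim. Rim: round bar 18 mm thick on a 95 mm radius (208 mm over all), three flat spokes, hub 40 mm across and 10 mm proud of this point. The wheel sinks with the screw: 12 mm per turn.
- wheel (a joint): Wheel angle, rad; grows clockwise seen from above, which lowers screw, wheel and platen together (12 mm per turn). Starts at 1.2 to 7.4; touches the plinth between 11.5 and 12.9, depending on the wear of the cork. Stiff and self-holding: about 5.5 N at the crank handle keeps it moving; each further 1 N at the handle adds about 48 N of grip on the plinth (about 10 N is hand-tight); once the platen bears, grip grows about 8 N per degree. Stays put up to 260 N of grip.
- pin (a point): Hinge pin of the crank handle, in a steel bracket on the wheel's rim, 92 mm from the wheel axis and 29 mm above point hub (20 mm above the top of the rim). The pin is level. Folded, the handle points level from the pin, 45 degrees from the inward radius towards the clockwise side seen from above; it swings up about the pin.
- crank (a joint): Swing of the crank handle about its pin, rad: 0 folded flat over the wheel, 1.571 upright (a firm stop). Starts at 0 to 0.3. A rubbing hinge, so the handle stays where left; about 0.16 N m lifts it. Unlatched, it swings down again towards the folded side if cranked; latched, it has about 0.06 rad of play.
- latch (a joint): Latch travel, m: how far the handle has been pushed along its own length towards the pin; 0 pulled out (as at the start), 0.008 home. A snap detent: it takes about 9 to 10 N along the handle, gives way at 3 to 4 mm and snaps home by itself; about 12 N pulls it out. It locks only with the handle upright; pushed in earlier, the handle cannot reach upright until pulled out again.
- grip_mid (a point): Middle of the black crank grip's axis: a round bar 24 mm across with a thin red ring, running freely on its spindle; grip from 15 to 95 mm from the pin (7 to 87 mm when latched), this point 55 mm from the pin (47 mm latched). Handle weighs 0.13 kg. Folded, its axis lies 20 mm above the rim's top.
- grip_end (a point): Free end of the crank grip on its axis, 95 mm from the pin (87 mm latched). The handle points from point pin to this point.
- platen: Dark steel platen on the end of the screw, 130 x 100 mm, 14 mm thick, boss on top. Origin: centre of its lower steel face. Under that face is glued a firm cork facing, 6 mm thick when new but worn to anything between 3.5 and 6 mm, which comes down on the plinth and yields about 1 mm at 250 N. The platen does not turn.
- plinth: The glued work: two grey boards, together 120 x 80 x 36 mm, loose on the bed under the platen. Origin: centre of its underside, z up. Firmly gripped means more than 100 N between platen and plinth; more than 500 N crushes it. About 250 N is hand-tight.
- figurine: Painted wooden figure with a hat on a 70 mm square grey plinth, 150 mm tall, loose, standing beside the press. Origin: centre of its underside. Bystander.
- glue: White glue bottle with an orange cap, 52 mm across, 130 mm tall, loose, beside the press. Origin: centre of its underside. Bystander.
- paint_jar: Blue paint jar with a white lid, 62 mm across, 65 mm tall, loose, beyond the press. Origin: centre of its underside. Bystander.

How it is judged (in metres and radians):
On the way, in this order (a step that is already met when the one before it is completed fails the run):
1. the crank handle stands upright and is latched home (value of joint crank above 1.42 rad and value of joint latch above 0.006 m), for 0.2 s.
2. with the handle latched, the platen has been wound down until it grips the plinth firmly (all of step 1 and contact force between platen and plinth above 100 N), for 0.3 s.
At the end, for the whole second after the job is handed in: The platen grips the plinth with 100 to 500 N and the wheel is at rest; the plinth is still within 20 mm of the middle of the press; the crank handle stands upright (swing over 1.42 rad) and latched (pushed home at least 6 mm) (all of step 2 and contact force between platen and plinth below 500 N and velocity of joint wheel between -0.05 and 0.05 rad/s and x of plinth in the frame of press between -0.02 and 0.02 m and y of plinth in the frame of press between -0.02 and 0.02 m); the robot touches nothing.
It fails at once if the plinth is crushed: over 500 N between platen and plinth (contact force between platen and plinth above 500 N).
It fails at once if the wheel is turned (pin moved over 40 mm) while the handle is not latched (value of joint latch below 0.004 m and distance of pin from where it was at the start of the episode above 0.04 m).
It fails at once if the figurine is pushed over 30 mm away or tipped (distance of figurine from where it was at the start of the episode above 0.03 m or angle between figurine's own z axis and vertical above 0.35 rad).
It fails at once if the glue bottle is pushed over 30 mm away or tipped (distance of glue from where it was at the start of the episode above 0.03 m or angle between glue's own z axis and vertical above 0.35 rad).
It fails at once if the paint jar is pushed over 30 mm away or tipped (distance of paint_jar from where it was at the start of the episode above 0.03 m or angle between paint_jar's own z axis and vertical above 0.35 rad).
It also fails if it takes over 70 s, if anything falls off the work surface, if the arm or the gripper's body presses on something with over 40 N, if the wrist force passes 120 N, or if a joint passes its speed limit or range.

## Working session

There is one attempt and no reset: what is moved stays moved. The work goes in short steps, Python scripts to look and compute and a tool call to move; the robot and the scene stay as the last step left them, time stands still between calls to the robot, and variables do not carry over. Pictures are saved under pics/ and viewed, and the job is handed in when it is done.

Besides the shell and the picture viewer there is one more tool, called after "Request:" as name(argument=value, ...), one argument or row to a line, values as JSON. step_arm: Moves the arm, as the interface text tells. Its arguments: {"type":"object","properties":{"plan":{"type":"array","items":{"type":"object","properties":{"grip":{"type":"number"},"tx":{"type":"number"},"ty":{"type":"number"},"tz":{"type":"number"},"ax":{"type":"number"},"ay":{"type":"number"},"az":{"type":"number"}}}},"newtons":{"type":"number"}},"required":["plan"]}

```bash
ls; mkdir -p pics; python3 - <<'E'
from bench import *
import cv2
s=sense(); print(s)
for n in ["side","top","wrist"]:
    im=snapshot(n); cv2.imwrite(f"pics/a_{n}.png",im[:,:,::-1]); print(n,camera_model(n))
E
```

```text
pics
{'time': 0.0, 'joint_pos': array([-7.82857085e+01,  7.51402070e+00,  8.53295574e+01, -2.38556869e-04,
        8.72614348e+01, -4.89235986e+00]), 'qd': array([-0.0451107 ,  0.06007201,  0.04465061, -0.13899657,  0.02985626,
       -0.09587743]), 'joint_efforts': array([-6.33993786e-04, -5.69403434e+01, -5.00554812e+01, -4.21210198e-04,
        1.41408242e-02, -7.06241440e-05]), 'tool_pos': array([ 171.3949126 , -574.42627069,  230.25310164]), 'tcp_rot': array([-1.79895349e+02, -8.71852094e-03,  1.66066550e+01]), 'ft_force': array([ 0.27376708,  0.65514413, -0.46684236]), 'wrist_torque': array([-0.01138671,  0.01766976, -0.0033112 ]), 'finger_gap': 85.15435615150952}
side {'intrinsics': array([[448.07202126,   0.        , 276.43453991],
       [  0.        , 448.07202126, 213.56773077],
       [  0.        ,   0.        ,   1.        ]]), 'pose': array([[-5.63041805e-01, -6.79804322e-01,  4.69946815e-01,
         1.48992178e+02],
       [-8.26426019e-01,  4.61776682e-01, -3.22152653e-01,
         3.69164493e+02],
       [ 1.99028439e-03, -5.69761687e-01, -8.21807556e-01,
         
[... 459 characters left out ...]
    [ 3.51718024e-02, -1.52870023e-01, -9.87620221e-01,
         9.22327355e+02],
       [ 0.00000000e+00,  0.00000000e+00,  0.00000000e+00,
         1.00000000e+00]])}
wrist {'intrinsics': array([[291.74277135,   0.        , 280.74095262],
       [  0.        , 291.74277135, 202.40165145],
       [  0.        ,   0.        ,   1.        ]]), 'T_tool_cam': array([[-1.98912414e-04, -9.49034392e-01, -3.15172467e-01,
         8.04380715e+01],
       [ 9.99999830e-01, -1.62006493e-05, -5.82339596e-04,
        -4.25063335e-01],
       [ 5.47554305e-04, -3.15172530e-01,  9.49034234e-01,
        -1.42845432e+02],
       [ 0.00000000e+00,  0.00000000e+00,  0.00000000e+00,
         1.00000000e+00]])}
```

View pics/a_side.png

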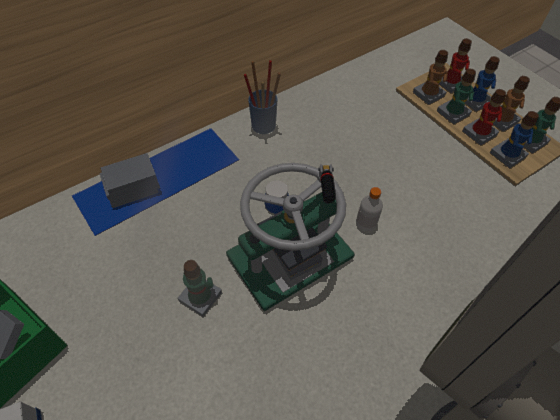

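View pics/a_top.png

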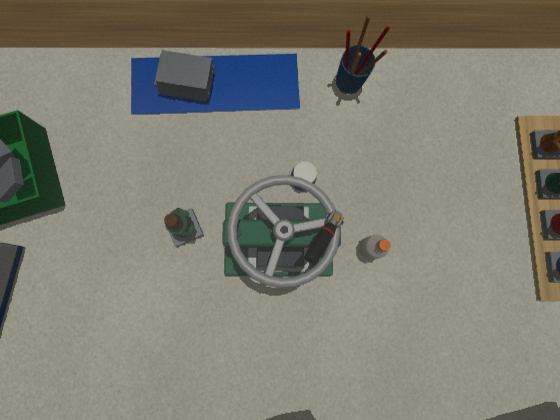

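View pics/a_wrist.png

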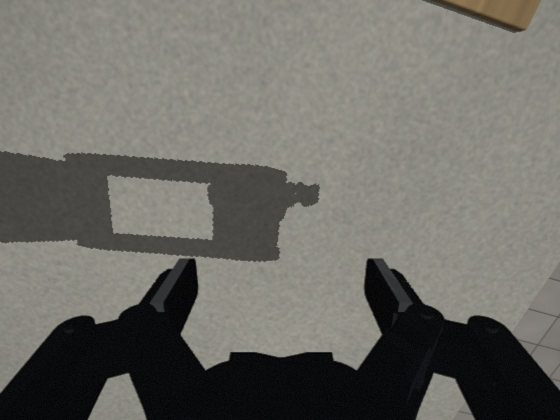

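```bash
python3 - <<'E'
import cv2
a=cv2.imread("pics/a_top.png")[160:300,210:400]; cv2.imwrite("pics/a_topz.png",cv2.resize(a,None,fx=4,fy=4,interpolation=cv2.INTER_CUBIC))
a=cv2.imread("pics/a_side.png")[150:300,220:390]; cv2.imwrite("pics/a_sidez.png",cv2.resize(a,None,fx=4,fy=4,interpolation=cv2.INTER_CUBIC))
E
```

```text
(no output)
```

View pics/a_topz.png

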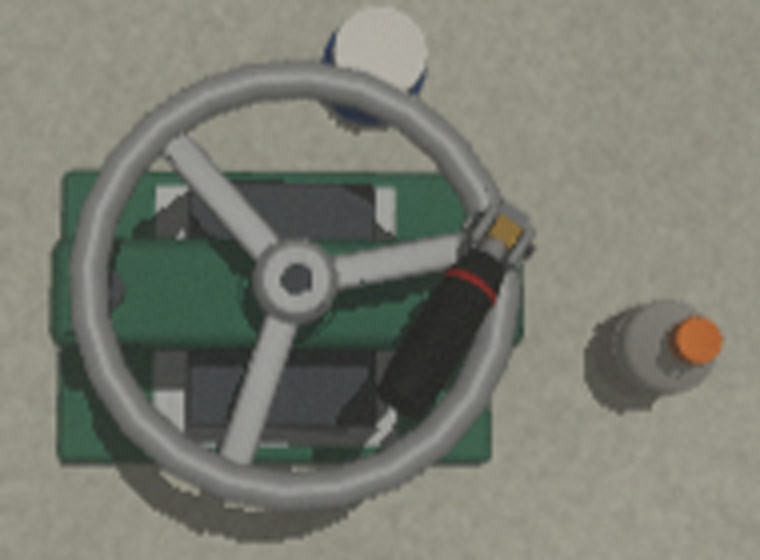

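View pics/a_sidez.png

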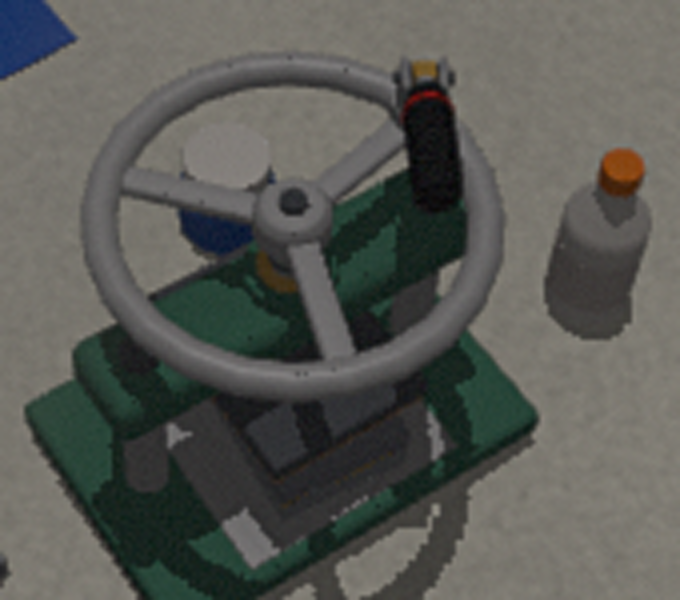

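```bash
cat > h.py <<'E'
from bench import *
import numpy as np, cv2
from scipy.spatial.transform import Rotation as R
def ray(n,p):
    c=camera_model(n); d=np.linalg.inv(c["intrinsics"])@np.array([p[0],p[1],1.]); T=c["pose"]
    d=T[:3,:3]@d; return T[:3,3],d/np.linalg.norm(d)
def tri(pt,ps):
    A=[];b=[];rs=[ray("top",pt),ray("side",ps)]
    P=[np.eye(3)-np.outer(d,d) for o,d in rs]
    x=np.linalg.solve(sum(P),sum(p@o for p,(o,d) in zip(P,rs)))
    return x,[np.linalg.norm(p@(x-o)) for p,(o,d) in zip(P,rs)]
def onz(n,p,z):
    o,d=ray(n,p); return o+d*(z-o[2])/d[2]
def proj(n,X):
    c=camera_model(n); T=np.linalg.inv(c["pose"]); q=T[:3,:3]@X+T[:3,3]; u=c["intrinsics"]@q; return u[:2]/u[2]
E
python3 - <<'E'
from h import *
tz=lambda u,v:((u+.5)/4-.5+210,(v+.5)/4-.5+160)
sz=lambda u,v:((u+.5)/4-.5+220,(v+.5)/4-.5+150)
for n,a,b in [("hubtop",(297,279),(294,201)),("pin",(503,240),(427,77)),("ring",(472,284),(428,98)),("gend",(403,398),(437,190))]:
    print(n,tri(tz(*a),sz(*b)))
# press base corners topz
for c in [(62,175),(60,463),(490,463),(436,172)]: print(onz("top",tz(*c),28))
for c in [(52,290),(523,290),(52,245),(55,345),(522,345)]: print("bar",onz("top",tz(*c),165))
# rim bounding box
print(onz("top",tz(72,285),200),onz("top",tz(521,285),200),onz("top",tz(297,62),200),onz("top",tz(297,508),200))
E
```

```text
hubtop (array([557.02140421,  50.04417876, 227.65403804]), [np.float64(0.23455764196138085), np.float64(0.2345576419614231)])
pin (array([570.98765757, -40.49083317, 246.66436017]), [np.float64(0.5049293803647831), np.float64(0.5049293803647377)])
ring (array([550.04626289, -22.86389991, 263.16087716]), [np.float64(0.5221378529935669), np.float64(0.5221378529934706)])
gend (array([502.03082794,   9.39592507, 266.79909449]), [np.float64(0.7904232134433851), np.float64(0.7904232134433761)])
[640.98178391 173.20355624  28.        ]
[474.78317451 174.68898274  28.        ]
[469.44031806 -71.26086815  28.        ]
[639.4447731  -46.74654127  28.        ]
bar [560.03915338 166.14123162 165.        ]
bar [555.89989336 -66.06737763 165.        ]
bar [582.24890897 166.11594369 165.        ]
bar [533.13304439 164.7164613  165.        ]
bar [528.76414764 -64.2715341  165.        ]
[558.76050751 153.51335411 200.        ] [555.01775174 -57.81074    200.        ] [664.43291897  45.4352042  200.        ] [454.02333911  50.7642582  200.        ]
```

```bash
python3 - <<'E'
from h import *
import bench
print([ (k,getattr(bench,k)) for k in dir(bench) if 'depth' in k.lower() or k.isupper()])
hub=np.array([557,50,217.7]);pin=np.array([571,-40.5,246.7])
r=pin[:2]-hub[:2]; a=np.arctan2(*r[::-1]); h=np.array([np.cos(a+np.pi+-np.pi/4),np.sin(a+np.pi-np.pi/4),0])
h2=np.array([np.cos(a+np.pi+np.pi/4),np.sin(a+np.pi+np.pi/4),0]); print(a*57.3,h,h2)
at=cv2.imread("pics/a_topz.png");as_=cv2.imread("pics/a_sidez.png")
for c,col in [(0,(0,0,255)),(.15,(0,255,0)),(.3,(255,255,0))]:
  d=h2*np.cos(c)+np.array([0,0,np.sin(c)])
  for s in (0,20,55,95):
    X=pin+d*s
    for im,n,o in((at,"top",(210,160)),(as_,"side",(220,150))):
      p=proj(n,X); u=((p[0]-o[0]+.5)*4-.5,(p[1]-o[1]+.5)*4-.5); cv2.circle(im,(int(u[0]),int(u[1])),3,col,-1)
v=np.hstack([at[150:450,300:600],as_[20:320,300:600]]); cv2.imwrite("pics/b.png",cv2.resize(v,None,fx=1.3,fy=1.3))
E
```

```text
[('grip_depth', 18.700000000000003)]
-81.21225141275298 [0.59069397 0.80689568 0.        ] [-0.80689568  0.59069397  0.        ]
```

View pics/b.png

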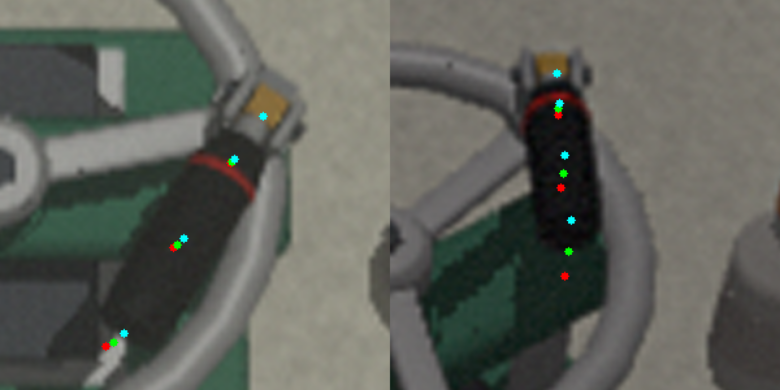

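Request:
step_arm(
  plan=[
    {"grip": 8.5, "tz": -1.5, "az": -7.0},
    {"tz": -1.5, "az": -7.0},
    {"tz": -1.5, "az": -7.0},
    {"tz": -1.5, "az": -7.0},
    {"tz": -1.5, "az": -7.0},
    {"tz": -1.5, "az": -7.0},
    {"tz": -1, "az": -7.0},
    {"az": -7.0},
  ],
)

```text
invalid input
```

Request:
step_arm(
  plan=[
    {"az": -7.0},
    {"az": -7.0},
    {"az": -7.0},
    {"az": -7.0},
    {"az": -7.0},
    {"az": -7.0},
    {"az": -7.0},
    {"az": -7.0},
  ],
)

```text
invalid input
```

Request:
step_arm(
  plan=[
    {"az": -7.0},
    {"az": -7.0},
    {"az": -1.2},
    {},
  ],
)

```text
invalid input
```

Request:
step_arm(
  plan=[
    {"grip": 8.5, "tx": 0, "ty": 0, "tz": -1.5, "ax": 0, "ay": 0, "az": -7.0},
    {"grip": 8.5, "tx": 0, "ty": 0, "tz": -1.5, "ax": 0, "ay": 0, "az": -7.0},
    {"grip": 8.5, "tx": 0, "ty": 0, "tz": -1.5, "ax": 0, "ay": 0, "az": -7.0},
    {"grip": 8.5, "tx": 0, "ty": 0, "tz": -1.5, "ax": 0, "ay": 0, "az": -7.0},
    {"grip": 8.5, "tx": 0, "ty": 0, "tz": -1.5, "ax": 0, "ay": 0, "az": -7.0},
    {"grip": 8.5, "tx": 0, "ty": 0, "tz": -1.5, "ax": 0, "ay": 0, "az": -7.0},
    {"grip": 8.5, "tx": 0, "ty": 0, "tz": -1, "ax": 0, "ay": 0, "az": -7.0},
    {"grip": 8.5, "tx": 0, "ty": 0, "tz": 0, "ax": 0, "ay": 0, "az": -7.0},
  ],
  newtons=30,
)

```text
time: 0.82
tool_pos: [171.6, -575.8, 334.2]
tcp_rot: [179.9, 0.2, 72.9]
ft_force: [-0.1, -0.1, 0.9]
finger_gap: 85.4
```

Request:
step_arm(
  plan=[
    {"grip": 8.5, "tx": 0, "ty": 0, "tz": 0, "ax": 0, "ay": 0, "az": -7.1},
    {"grip": 8.5, "tx": 0, "ty": 0, "tz": 0, "ax": 0, "ay": 0, "az": -7.1},
    {"grip": 8.5, "tx": 0, "ty": 0, "tz": 0, "ax": 0, "ay": 0, "az": -7.1},
    {"grip": 8.5, "tx": 0, "ty": 0, "tz": 0, "ax": 0, "ay": 0, "az": -7.1},
    {"grip": 8.5, "tx": 0, "ty": 0, "tz": 0, "ax": 0, "ay": 0, "az": -7.1},
    {"grip": 8.5, "tx": 0, "ty": 0, "tz": 0, "ax": 0, "ay": 0, "az": -7.1},
    {"grip": 8.5, "tx": 0, "ty": 0, "tz": 0, "ax": 0, "ay": 0, "az": -7.1},
    {"grip": 8.5, "tx": 0, "ty": 0, "tz": 0, "ax": 0, "ay": 0, "az": -7.1},
  ],
)

```text
time: 1.48
tool_pos: [171.4, -574.8, 330.8]
tcp_rot: [180.0, -0.0, 129.8]
ft_force: [0.1, -1.1, -0.7]
finger_gap: 85.1
```

Request:
step_arm(
  plan=[
    {"grip": 8.5, "tx": 0, "ty": 0, "tz": 0, "ax": 0, "ay": 0, "az": -7.1},
    {"grip": 8.5, "tx": 0, "ty": 0, "tz": 0, "ax": 0, "ay": 0, "az": -7.1},
    {"grip": 8.5, "tx": 0, "ty": 0, "tz": 0, "ax": 0, "ay": 0, "az": 0},
  ],
)

```text
time: 1.73
tool_pos: [171.5, -574.8, 330.8]
tcp_rot: [180.0, -0.0, 144.0]
ft_force: [-0.5, 0.0, -0.3]
finger_gap: 85.3
```

Request:
step_arm(
  plan=[
    {"grip": 8.5, "tx": 0.2, "ty": 2, "tz": 0, "ax": 0, "ay": 0, "az": 0},
    {"grip": 8.5, "tx": 0.3, "ty": 3.5, "tz": 0, "ax": 0, "ay": 0, "az": 0},
    {"grip": 8.5, "tx": 0.3, "ty": 3.5, "tz": 0, "ax": 0, "ay": 0, "az": 0},
    {"grip": 8.5, "tx": 0.3, "ty": 3.5, "tz": 0, "ax": 0, "ay": 0, "az": 0},
    {"grip": 8.5, "tx": 0.3, "ty": 3.5, "tz": 0, "ax": 0, "ay": 0, "az": 0},
    {"grip": 8.5, "tx": 0.3, "ty": 3.5, "tz": 0, "ax": 0, "ay": 0, "az": 0},
    {"grip": 8.5, "tx": 0.3, "ty": 3.5, "tz": 0, "ax": 0, "ay": 0, "az": 0},
    {"grip": 8.5, "tx": 0.3, "ty": 3.5, "tz": 0, "ax": 0, "ay": 0, "az": 0},
  ],
)

```text
time: 2.4
tool_pos: [310.7, -346.4, 331.2]
tcp_rot: [180.0, 0.0, 143.3]
ft_force: [0.6, -0.9, -0.0]
finger_gap: 84.9
```

Request:
step_arm(
  plan=[
    {"grip": 8.5, "tx": 0.3, "ty": 3.5, "tz": 0, "ax": 0, "ay": 0, "az": 0},
    {"grip": 8.5, "tx": 0.3, "ty": 3.5, "tz": 0, "ax": 0, "ay": 0, "az": 0},
    {"grip": 8.5, "tx": 0.3, "ty": 3.5, "tz": 0, "ax": 0, "ay": 0, "az": 0},
    {"grip": 8.5, "tx": 0.3, "ty": 3.5, "tz": 0, "ax": 0, "ay": 0, "az": 0},
    {"grip": 8.5, "tx": 0.3, "ty": 3.5, "tz": 0, "ax": 0, "ay": 0, "az": 0},
    {"grip": 8.5, "tx": 0.3, "ty": 3.5, "tz": 0, "ax": 0, "ay": 0, "az": 0},
    {"grip": 8.5, "tx": 0.3, "ty": 3.5, "tz": 0, "ax": 0, "ay": 0, "az": 0},
    {"grip": 8.5, "tx": 0.3, "ty": 3.5, "tz": 0, "ax": 0, "ay": 0, "az": 0},
  ],
)

```text
time: 3.07
tool_pos: [457.6, -106.7, 331.4]
tcp_rot: [180.0, 0.0, 143.3]
ft_force: [-0.3, -0.2, -0.8]
finger_gap: 84.9
```

Request:
step_arm(
  plan=[
    {"grip": 8.5, "tx": 0.3, "ty": 3.5, "tz": 0, "ax": 0, "ay": 0, "az": 0},
    {"grip": 8.5, "tx": 0.3, "ty": 3.5, "tz": 0, "ax": 0, "ay": 0, "az": 0},
    {"grip": 8.5, "tx": 0.3, "ty": 3, "tz": 0, "ax": 0, "ay": 0, "az": 0},
    {"grip": 8.5, "tx": 0.3, "ty": 2, "tz": 0, "ax": 0, "ay": 0, "az": 0},
    {"grip": 8.5, "tx": 0, "ty": 0, "tz": 0, "ax": 0, "ay": 0, "az": 0},
    {"grip": 8.5, "tx": 0, "ty": 0, "tz": 0, "ax": 0, "ay": 0, "az": 0},
  ],
)

```text
time: 3.57
tool_pos: [518.5, -3.9, 330.8]
tcp_rot: [-180.0, -0.0, 143.5]
ft_force: [-0.7, -0.5, -0.4]
finger_gap: 84.8
```

```bash
python3 - <<'E'
from h import *
s=sense(); print(s["tool_pos"],s["tcp_rot"],s["joint_pos"])
cv2.imwrite("pics/c_w.png",snapshot("wrist")[:,:,::-1])
c=camera_model("wrist"); T=np.eye(4);T[:3,:3]=R.from_euler("xyz",s["tcp_rot"],degrees=True).as_matrix();T[:3,3]=s["tool_pos"]
M=T@c["T_tool_cam"]
hub=np.array([557,50,217.7]);pin=np.array([571,-40.5,246.7]);h2=np.array([-.807,.5907,0])
def pw(X):
    q=np.linalg.inv(M)@np.append(X,1); u=c["intrinsics"]@q[:3]; return u[:2]/u[2]
print("hub",pw(hub+[0,0,10]),"pin",pw(pin))
for cc in(.0,.15,.3): print(cc,pw(pin+95*(h2*np.cos(cc)+np.array([0,0,np.sin(cc)]))))
E
```

```text
[518.54471659  -3.87235423 330.8017328 ] [-1.79954485e+02 -4.79241674e-02  1.43540915e+02] [-6.08357135e+00 -6.26396849e+00  8.88210972e+01 -1.51636297e-02
  9.75072320e+01 -5.96264783e+01]
hub [355.56674821 201.44419315] pin [282.91070072 277.05818018]
0.0 [282.63186914 173.0223573 ]
0.15 [282.75049489 178.57737339]
0.3 [282.88824996 187.61860848]
```

View pics/c_w.png

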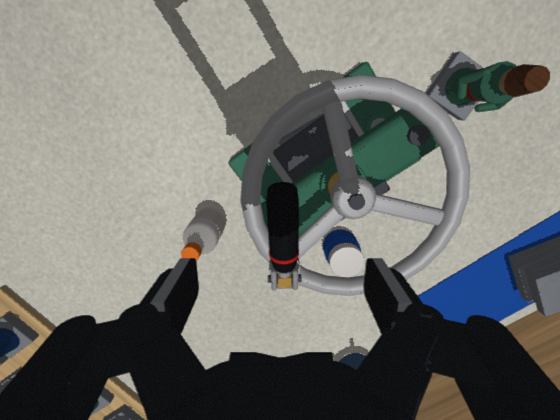

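Request:
step_arm(
  plan=[
    {"grip": 8.5, "tx": 0.5, "ty": 0.2, "tz": 1.5, "ax": 0, "ay": 0, "az": 0},
    {"grip": 7, "tx": 0, "ty": 0, "tz": 1.5, "ax": 0, "ay": 0, "az": 0},
    {"grip": 6, "tx": 0, "ty": 0, "tz": 1.5, "ax": 0, "ay": 0, "az": 0},
    {"grip": 5, "tx": 0, "ty": 0, "tz": 1.5, "ax": 0, "ay": 0, "az": 0},
    {"grip": 5, "tx": 0, "ty": 0, "tz": 1.0, "ax": 0, "ay": 0, "az": 0},
    {"grip": 5, "tx": 0, "ty": 0, "tz": 1, "ax": 0, "ay": 0, "az": 0},
    {"grip": 5, "tx": 0, "ty": 0, "tz": 0, "ax": 0, "ay": 0, "az": 0},
    {"grip": 5, "tx": 0, "ty": 0, "tz": 0, "ax": 0, "ay": 0, "az": 0},
  ],
  newtons=30,
)

```text
time: 4.28
tool_pos: [515.4, -0.6, 251.2]
tcp_rot: [-180.0, -0.0, 143.5]
ft_force: [0.2, -1.0, 1.1]
finger_gap: 49.9
```

Request:
step_arm(
  plan=[
    {"grip": 3.5, "tx": 0, "ty": 0, "tz": 0, "ax": 0, "ay": 0, "az": 0},
    {"grip": 2.6, "tx": 0, "ty": 0, "tz": 0, "ax": 0, "ay": 0, "az": 0},
    {"grip": 1.8, "tx": 0, "ty": 0, "tz": 0, "ax": 0, "ay": 0, "az": 0},
    {"grip": 1.8, "tx": 0, "ty": 0, "tz": 0, "ax": 0, "ay": 0, "az": 0},
    {"grip": 1.8, "tx": 0, "ty": 0, "tz": 0, "ax": 0, "ay": 0, "az": 0},
  ],
  newtons=30,
)

```text
time: 4.7
tool_pos: [516.2, -0.1, 252.0]
tcp_rot: [180.0, 0.1, 143.6]
ft_force: [1.0, 0.5, 2.1]
finger_gap: 22.8
```

```bash
python3 - <<'E'
from h import *
s=sense(); print(s)
cv2.imwrite("pics/d_w.png",snapshot("wrist")[:,:,::-1])
cv2.imwrite("pics/d_s.png",cv2.resize(snapshot("side")[120:300,200:400,::-1],None,fx=3,fy=3))
E
```

```text
{'time': 4.7, 'joint_pos': array([-5.70217643e+00, -6.14127076e+00,  9.68294475e+01,  3.81899333e-04,
        8.92277857e+01, -5.93163995e+01]), 'qd': array([ 0.03178938,  0.05151483,  0.24760541, -0.09572951, -0.03878698,
       -0.00204269]), 'joint_efforts': array([ -0.22337663, -43.8573575 , -49.11794901,  -0.07701573,
         0.37286326,   0.12147164]), 'tool_pos': array([ 5.16214480e+02, -8.78079974e-02,  2.52039924e+02]), 'tcp_rot': array([1.79956787e+02, 7.20772679e-02, 1.43614191e+02]), 'ft_force': array([0.98818551, 0.54451326, 2.12223834]), 'wrist_torque': array([ 0.01580318, -0.10854422,  0.10206318]), 'finger_gap': 22.75341464993087}
```

View pics/d_w.png

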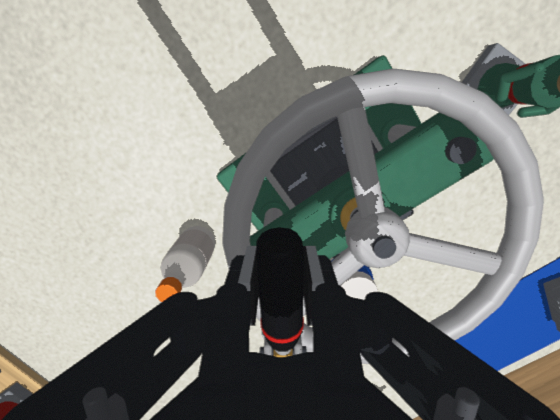

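View pics/d_s.png

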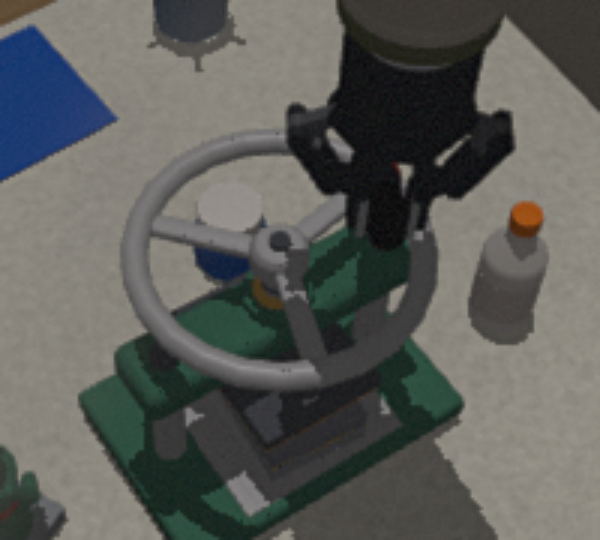

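Request:
step_arm(
  plan=[
    {"grip": 1.8, "tx": -0.22, "ty": 0, "tz": -0.58, "ax": 0, "ay": 0, "az": 0},
    {"grip": 1.8, "tx": -0.22, "ty": 0, "tz": -0.55, "ax": 0, "ay": 0, "az": 0},
    {"grip": 1.8, "tx": -0.3, "ty": 0, "tz": -0.53, "ax": 0, "ay": 0, "az": 0},
    {"grip": 1.8, "tx": -0.31, "ty": 0, "tz": -0.51, "ax": 0, "ay": 0, "az": 0},
    {"grip": 1.8, "tx": -0.38, "ty": 0, "tz": -0.47, "ax": 0, "ay": 0, "az": 0},
    {"grip": 1.8, "tx": -0.38, "ty": 0, "tz": -0.46, "ax": 0, "ay": 0, "az": 0},
  ],
  newtons=25,
)

```text
time: 5.3
tool_pos: [530.6, -10.8, 282.5]
tcp_rot: [180.0, -0.0, 143.6]
ft_force: [2.4, 3.3, -6.5]
finger_gap: 22.9
```

```bash
python3 - <<'E'
from h import *
s=sense(); print(s)
cv2.imwrite("pics/e_w.png",snapshot("wrist")[:,:,::-1])
E
```

```text
{'time': 5.3, 'joint_pos': array([-6.72327429e+00, -4.21076275e+00,  9.18619537e+01,  2.32878047e-02,
        9.23721982e+01, -6.03362217e+01]), 'qd': array([ -2.63376461,   5.30096123, -10.54733098,  -0.32198343,
         5.06768272,  -2.43023357]), 'joint_efforts': array([ -1.61900729, -51.00763679, -52.81951547,  -1.48344532,
         0.47437269,   0.29220692]), 'tool_pos': array([530.58846267, -10.84463304, 282.53547913]), 'tcp_rot': array([ 1.79991357e+02, -3.18393587e-02,  1.43613909e+02]), 'ft_force': array([ 2.43529218,  3.29295915, -6.52784034]), 'wrist_torque': array([ 0.7369544 , -0.39202926,  0.24685078]), 'finger_gap': 22.881774634844362}
```

View pics/e_w.png

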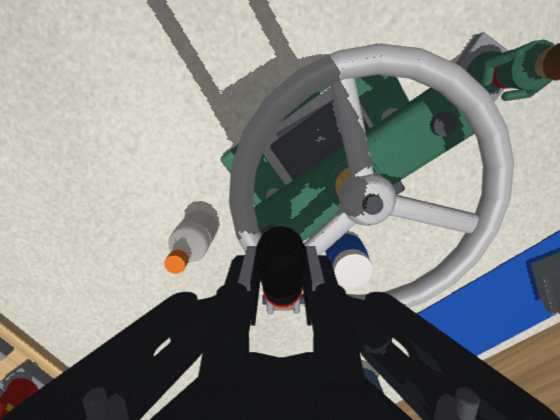

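Request:
step_arm(
  plan=[
    {"grip": 1.8, "tx": -0.45, "ty": 0, "tz": -0.41, "ax": 0, "ay": 0, "az": 0},
    {"grip": 1.8, "tx": -0.45, "ty": 0, "tz": -0.39, "ax": 0, "ay": 0, "az": 0},
    {"grip": 1.8, "tx": -0.5, "ty": 0, "tz": -0.34, "ax": 0, "ay": 0, "az": 0},
    {"grip": 1.8, "tx": -0.51, "ty": 0, "tz": -0.3, "ax": 0, "ay": 0, "az": 0},
    {"grip": 1.8, "tx": -0.55, "ty": 0, "tz": -0.26, "ax": 0, "ay": 0, "az": 0},
    {"grip": 1.8, "tx": -0.54, "ty": 0, "tz": -0.21, "ax": 0, "ay": 0, "az": 0},
    {"grip": 1.8, "tx": -0.57, "ty": 0, "tz": -0.17, "ax": 0, "ay": 0, "az": 0},
    {"grip": 1.8, "tx": 0, "ty": 0, "tz": 0, "ax": 0, "ay": 0, "az": 0},
  ],
)

```text
time: 6.02
tool_pos: [560.1, -32.6, 304.0]
tcp_rot: [180.0, 0.1, 143.6]
ft_force: [0.8, 5.3, -1.1]
finger_gap: 22.9
```

```bash
python3 - <<'E'
from h import *
s=sense(); print(s)
cv2.imwrite("pics/f_w.png",snapshot("wrist")[:,:,::-1])
cv2.imwrite("pics/f_s.png",cv2.resize(snapshot("side")[80:260,220:420,::-1],None,fx=3,fy=3))
E
```

```text
{'time': 6.0167, 'joint_pos': array([-8.57451331e+00,  2.61136622e-01,  8.52820722e+01,  1.23437414e-02,
        9.43830806e+01, -6.21547163e+01]), 'qd': array([ 0.31567277, -0.6455066 ,  0.92127936, -0.0952398 , -0.20650207,
        0.47126489]), 'joint_efforts': array([-3.12650688e+00, -5.17878091e+01, -5.21310174e+01, -2.00366423e+00,
        2.44489271e-02, -1.12741285e-01]), 'tool_pos': array([560.06602126, -32.58921933, 303.98594025]), 'tcp_rot': array([1.79954689e+02, 5.94277357e-02, 1.43581131e+02]), 'ft_force': array([ 0.80743458,  5.33473913, -1.08436177]), 'wrist_torque': array([ 0.88569029, -0.16103821,  0.01102812]), 'finger_gap': 22.910098928556323}
```

View pics/f_w.png

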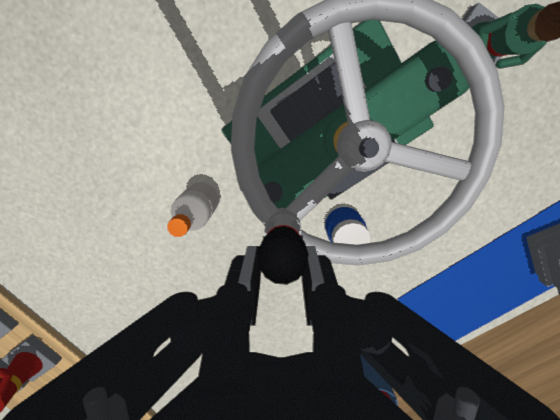

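View pics/f_s.png

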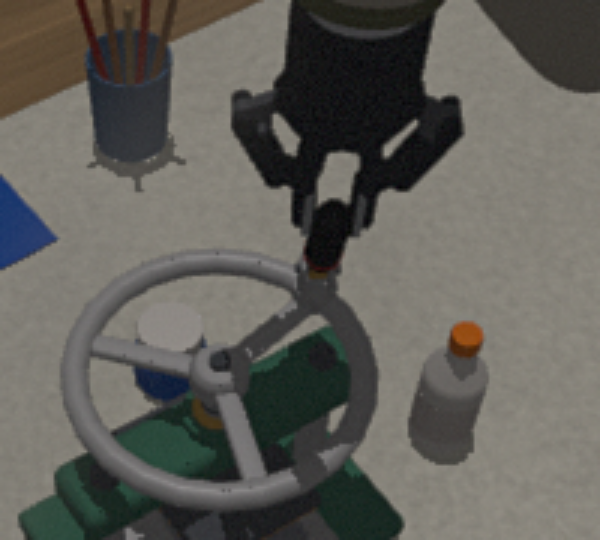

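Request:
step_arm(
  plan=[
    {"grip": 1.8, "tx": -0.5, "ty": 0, "tz": -0.1, "ax": 0, "ay": 0, "az": 0},
    {"grip": 1.8, "tx": -0.5, "ty": 0, "tz": -0.05, "ax": 0, "ay": 0, "az": 0},
    {"grip": 1.8, "tx": -0.35, "ty": 0, "tz": 0, "ax": 0, "ay": 0, "az": 0},
    {"grip": 1.8, "tx": 0, "ty": 0, "tz": 0, "ax": 0, "ay": 0, "az": 0},
  ],
)

```text
time: 6.45
tool_pos: [570.5, -40.2, 305.5]
tcp_rot: [180.0, 0.0, 143.6]
ft_force: [0.2, 4.8, 0.2]
finger_gap: 22.3
```

```bash
cat > look.py <<'E'
from h import *
import sys
k=sys.argv[1]
s=sense(); print(s["time"],s["tool_pos"],s["tcp_rot"],s["ft_force"],s["wrist_torque"])
w=snapshot("wrist")[60:360,160:460,::-1]; d=snapshot("side")[80:260,220:420,::-1]
cv2.imwrite(f"pics/{k}.png",np.hstack([cv2.resize(w,(500,500)),cv2.resize(d,(300*20//18,300)) if 0 else cv2.resize(d[:, :],(300,500))]) if 0 else cv2.resize(w,(560,560)))
cv2.imwrite(f"pics/{k}_s.png",cv2.resize(d,None,fx=3,fy=3))
E
python3 look.py g
```

```text
6.45 [570.50159377 -40.22326636 305.52533251] [1.79955451e+02 4.97144219e-02 1.43600412e+02] [0.17093485 4.79517565 0.17029554] [ 0.90030348 -0.07604141 -0.05562309]
```

View pics/g_s.png

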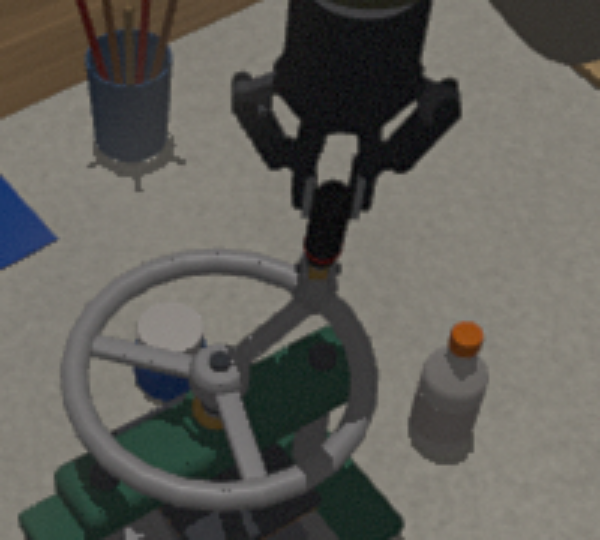

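View pics/g.png

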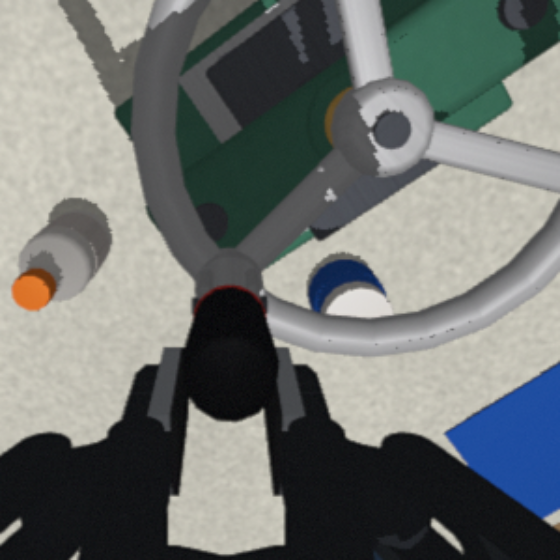

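Request:
step_arm(
  plan=[
    {"grip": 1.8, "tx": -0.2, "ty": -0.1, "tz": 0, "ax": 0, "ay": 0, "az": 0},
    {"grip": 1.8, "tx": -0.2, "ty": 0, "tz": 0, "ax": 0, "ay": 0, "az": 0},
    {"grip": 1.8, "tx": 0, "ty": 0, "tz": 0, "ax": 0, "ay": 0, "az": 0},
  ],
)

```text
time: 6.8
tool_pos: [573.2, -42.8, 305.7]
tcp_rot: [179.9, 0.1, 143.6]
ft_force: [1.2, 7.7, 0.9]
finger_gap: 21.6
```

Request:
step_arm(
  plan=[
    {"grip": 1.8, "tx": -0.2, "ty": 0.3, "tz": 0, "ax": 0, "ay": 0, "az": 0},
    {"grip": 1.8, "tx": 0, "ty": 0, "tz": 0, "ax": 0, "ay": 0, "az": 0},
    {"grip": 1.8, "tx": 0, "ty": 0, "tz": 0, "ax": 0, "ay": 0, "az": 0},
  ],
)

```text
time: 7.05
tool_pos: [575.8, -42.6, 305.2]
tcp_rot: [-180.0, 0.0, 143.6]
ft_force: [-2.9, 0.5, 2.9]
finger_gap: 21.7
```

```bash
python3 look.py i
```

```text
7.05 [575.79269887 -42.56720949 305.23506005] [-1.79951616e+02  3.38867617e-02  1.43584080e+02] [-2.90478337  0.49122072  2.94461848] [0.17447308 0.73140466 0.01901882]
```

View pics/i_s.png

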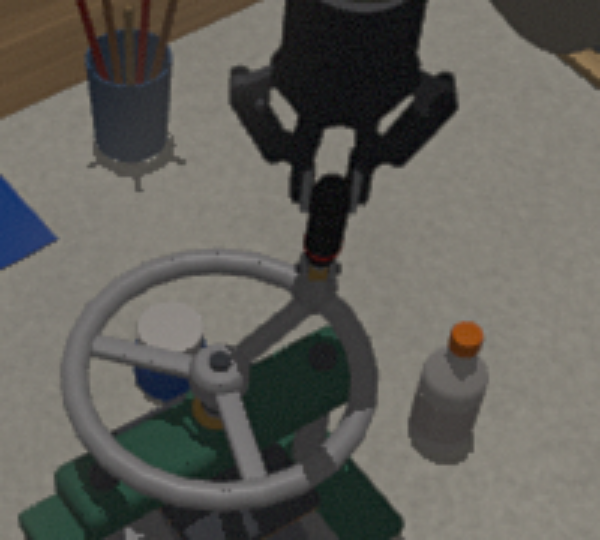

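View pics/i.png

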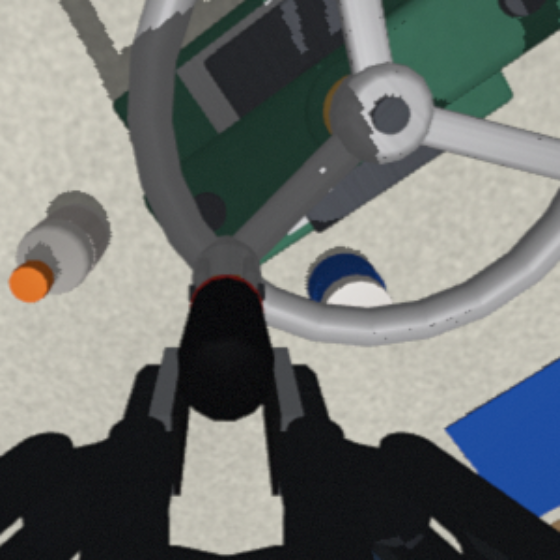

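Request:
step_arm(
  plan=[
    {"grip": 1.8, "tx": -0.3, "ty": 0, "tz": 0, "ax": 0, "ay": 0, "az": 0},
    {"grip": 1.8, "tx": 0, "ty": 0, "tz": 0, "ax": 0, "ay": 0, "az": 0},
    {"grip": 1.8, "tx": 0, "ty": 0, "tz": 0, "ax": 0, "ay": 0, "az": 0},
  ],
)

```text
time: 7.4
tool_pos: [578.6, -44.0, 304.8]
tcp_rot: [180.0, 0.0, 143.6]
ft_force: [-3.1, 1.3, 3.2]
finger_gap: 21.0
```

```bash
python3 look.py j; cat >> h.py <<'E'
def wcam(s):
    c=camera_model("wrist"); T=np.eye(4);T[:3,:3]=R.from_euler("xyz",s["tcp_rot"],degrees=True).as_matrix();T[:3,3]=s["tool_pos"]
    return c["intrinsics"],T@c["T_tool_cam"]
def wonz(s,p,z):
    K,M=wcam(s); d=M[:3,:3]@np.linalg.inv(K)@np.array([p[0],p[1],1.]); o=M[:3,3]; return o+d*(z-o[2])/d[2]
def wproj(s,X):
    K,M=wcam(s); q=np.linalg.inv(M)@np.append(X,1); u=K@q[:3]; return u[:2]/u[2]
E
python3 - <<'E'
from h import *
s=sense()
# sanity: hub from i-like picture; predicted pixel in zoom coords
z=lambda p:((p[0]-160)*560/300,(p[1]-60)*560/300)
hub=np.array([557,50,217.7]);pin=np.array([571,-40.5,246.7])
print("hub",z(wproj(s,hub+[0,0,10])),"pin",z(wproj(s,pin)))
h2=np.array([-.805,.593,0])
for c in (1.3,1.4,1.5,1.571):
  d=h2*np.cos(c)+np.array([0,0,np.sin(c)])
  print(c,"ring",z(wproj(s,pin+d*20)),"end",z(wproj(s,pin+d*95)))
E
```

```text
7.4 [578.56414913 -44.04427055 304.79887647] [1.79990556e+02 3.23513869e-02 1.43588722e+02] [-3.11027478  1.27095795  3.20852654] [ 0.34416907  0.63208234 -0.02906315]
hub (np.float64(387.6406141485421), np.float64(108.50543178766019)) pin (np.float64(221.5795503872426), np.float64(282.60916137419963))
1.3 ring (np.float64(221.2208678657079), np.float64(287.1872003551928)) end (np.float64(218.80389988486883), np.float64(318.03613490809533))
1.4 ring (np.float64(221.22997406507426), np.float64(292.74324209013594)) end (np.float64(218.89309852954932), np.float64(360.48834894753753))
1.5 ring (np.float64(221.24289289539908), np.float64(298.17082776960325)) end (np.float64(219.02732076398877), np.float64(400.58350302346844))
1.571 ring (np.float64(221.2542773997035), np.float64(301.9081486930753)) end (np.float64(219.14654014279057), np.float64(426.96370556683394))
```

View pics/j.png

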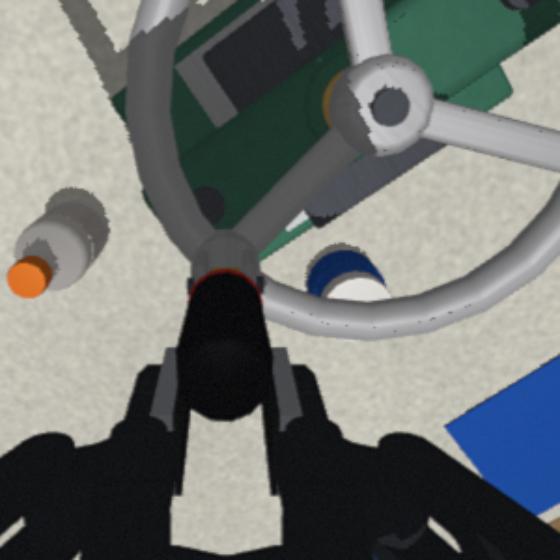

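Request:
step_arm(
  plan=[
    {"grip": 1.8, "tx": -0.3, "ty": 0, "tz": 0, "ax": 0, "ay": 0, "az": 0},
    {"grip": 1.8, "tx": -0.2, "ty": 0, "tz": 0, "ax": 0, "ay": 0, "az": 0},
    {"grip": 1.8, "tx": 0, "ty": 0, "tz": 0, "ax": 0, "ay": 0, "az": 0},
    {"grip": 1.8, "tx": 0, "ty": 0, "tz": 0, "ax": 0, "ay": 0, "az": 0},
  ],
)

```text
time: 7.83
tool_pos: [582.6, -47.1, 304.6]
tcp_rot: [-180.0, 0.0, 143.6]
ft_force: [-1.7, 0.0, 2.2]
finger_gap: 19.1
```

```bash
python3 look.py k
```

```text
7.8333 [582.62983499 -47.05974774 304.56851534] [-1.79994846e+02  2.71866130e-02  1.43588837e+02] [-1.66346323  0.02086699  2.17373542] [-1.62630847e-04  2.64635453e-01  5.71798583e-02]
```

View pics/k.png

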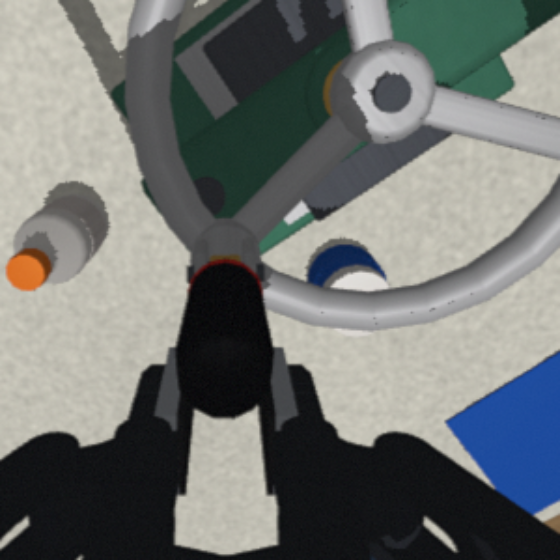

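Request:
step_arm(
  plan=[
    {"grip": 4.5, "tx": 0, "ty": 0, "tz": 0, "ax": 0, "ay": 0, "az": 0},
    {"grip": 4.5, "tx": 0, "ty": 0, "tz": 0, "ax": 0, "ay": 0, "az": 0},
    {"grip": 4.5, "tx": 0.9, "ty": 0.1, "tz": 0, "ax": 0, "ay": 0, "az": 0},
    {"grip": 4.5, "tx": 0.9, "ty": 0, "tz": 0, "ax": 0, "ay": 0, "az": 0},
    {"grip": 4.5, "tx": 0, "ty": 0, "tz": 0, "ax": 0, "ay": 0, "az": 0},
  ],
)

```text
time: 8.35
tool_pos: [567.3, -34.0, 304.7]
tcp_rot: [180.0, -0.0, 143.7]
ft_force: [-0.9, 0.5, -0.2]
finger_gap: 44.8
```

```bash
python3 look.py l
```

```text
8.35 [567.34923425 -34.00317364 304.69524209] [ 1.79988248e+02 -3.19723322e-02  1.43656006e+02] [-0.8713393   0.50024854 -0.20131884] [ 0.03178052  0.03118349 -0.04298363]
```

View pics/l.png

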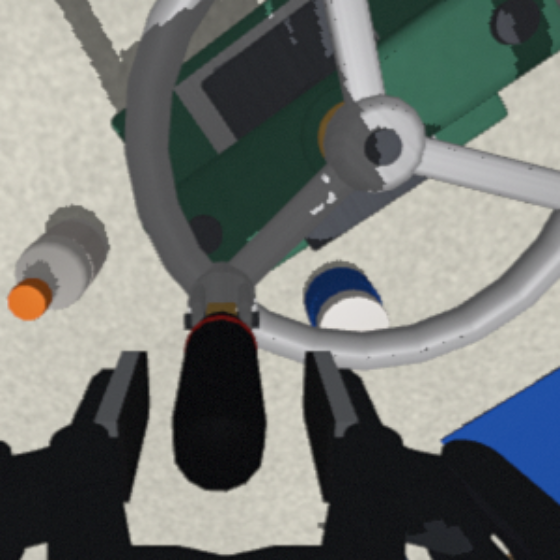

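View pics/l_s.png

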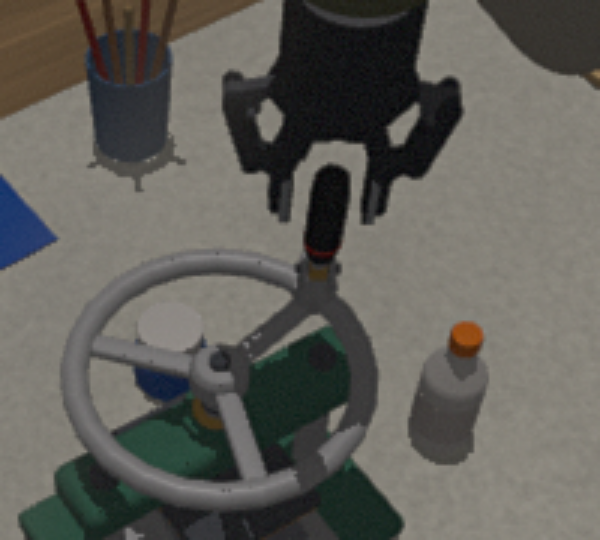

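```bash
python3 - <<'E'
from h import *
s=sense()
z=lambda p:[round(float(x)) for x in ((p[0]-160)*560/300,(p[1]-60)*560/300)]
hub=np.array([557,50,217.7]);pin=np.array([571,-40.5,246.7])
print("hub",z(wproj(s,hub+[0,0,10])),"pin",z(wproj(s,pin)))
h2=np.array([-.805,.593,0])
for c in (1.4,1.5,1.571,1.65):
  d=h2*np.cos(c)+np.array([0,0,np.sin(c)])
  n=-h2*np.sin(c)+np.array([0,0,np.cos(c)])
  print(c,"ring",z(wproj(s,pin+d*20)),"end",z(wproj(s,pin+d*95)),"endedges",z(wproj(s,pin+d*95+12*n)),z(wproj(s,pin+d*95-12*n)),"g",z(wproj(s,pin+d*75)))
E
```

```text
hub [381, 145] pin [218, 315]
1.4 ring [218, 328] end [214, 414] endedges [214, 463] [214, 364] g [215, 383]
1.5 ring [218, 333] end [214, 452] endedges [214, 497] [214, 405] g [215, 409]
1.571 ring [218, 337] end [214, 477] endedges [214, 518] [214, 433] g [215, 426]
1.65 ring [218, 341] end [214, 502] endedges [215, 538] [214, 463] g [216, 444]
```

Request:
step_arm(
  plan=[
    {"grip": 3, "tx": 0, "ty": 0.1, "tz": 0, "ax": 0, "ay": 0, "az": 0},
    {"grip": 1.8, "tx": 0, "ty": 0, "tz": 0, "ax": 0, "ay": 0, "az": 0},
    {"grip": 1.8, "tx": 0, "ty": 0, "tz": 0, "ax": 0, "ay": 0, "az": 0},
    {"grip": 1.8, "tx": 0, "ty": 0, "tz": 0, "ax": 0, "ay": 0, "az": 0},
    {"grip": 1.8, "tx": -0.2, "ty": 0, "tz": 0, "ax": 0, "ay": 0, "az": 0},
    {"grip": 1.8, "tx": -0.2, "ty": 0, "tz": 0, "ax": 0, "ay": 0, "az": 0},
    {"grip": 1.8, "tx": 0, "ty": 0, "tz": 0, "ax": 0, "ay": 0, "az": 0},
  ],
  newtons=60,
)

```text
time: 9.03
tool_pos: [571.4, -36.1, 304.1]
tcp_rot: [-180.0, -0.2, 143.6]
ft_force: [-6.6, 2.6, 2.3]
finger_gap: 22.6
```

Request:
step_arm(
  plan=[
    {"grip": 1.8, "tx": -0.2, "ty": 0, "tz": 0, "ax": 0, "ay": 0, "az": 0},
    {"grip": 1.8, "tx": 0, "ty": 0, "tz": 0, "ax": 0, "ay": 0, "az": 0},
    {"grip": 1.8, "tx": 0, "ty": 0, "tz": 0, "ax": 0, "ay": 0, "az": 0},
  ],
)

```text
time: 9.28
tool_pos: [572.9, -36.8, 304.0]
tcp_rot: [180.0, -0.2, 143.7]
ft_force: [-6.1, 3.3, 0.8]
finger_gap: 22.5
```

```bash
python3 look.py m
```

```text
9.2833 [572.86704014 -36.79478032 303.97026016] [179.99690723  -0.23323027 143.65014831] [-6.05012823  3.29625743  0.78570751] [ 0.77971033  1.28089299 -0.03291788]
```

View pics/m.png

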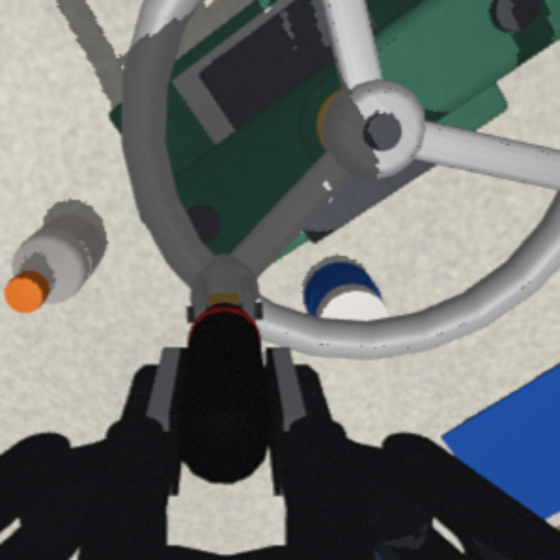

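```bash
python3 - <<'E'
from h import *
s=sense()
iz=lambda u,v:(u*300/560+160,v*300/560+60)
print("pin",wonz(s,iz(224,312),246.7),"hub",wonz(s,iz(384,130),228))
z=lambda p:[round(float(x)) for x in ((p[0]-160)*560/300,(p[1]-60)*560/300)]
pin=wonz(s,iz(224,312),246.7);h2=np.array([-.805,.593,0])
for c in (1.4,1.5,1.571):
  d=h2*np.cos(c)+np.array([0,0,np.sin(c)])
  n=-h2*np.sin(c)+np.array([0,0,np.cos(c)])
  print(c,"ring",z(wproj(s,pin+d*20)),"end",z(wproj(s,pin+d*95)),"endedges",z(wproj(s,pin+d*95+11*n)),"with chamfer",z(wproj(s,pin+d*91+12*n)))
E
python3 - <<'E'
import cv2
from h import *
d=snapshot("top"); cv2.imwrite("pics/m_t.png",cv2.resize(d[150:300,210:400,::-1],None,fx=4,fy=4,interpolation=cv2.INTER_CUBIC))
E
```

```text
pin [575.49678113 -39.64688918 246.7       ] hub [556.94261923  51.84411207 228.        ]
1.4 ring [224, 325] end [223, 409] endedges [223, 454] with chamfer [223, 450]
1.5 ring [224, 330] end [223, 447] endedges [223, 489] with chamfer [223, 482]
1.571 ring [224, 334] end [223, 472] endedges [223, 510] with chamfer [223, 502]
```

View pics/m_t.png

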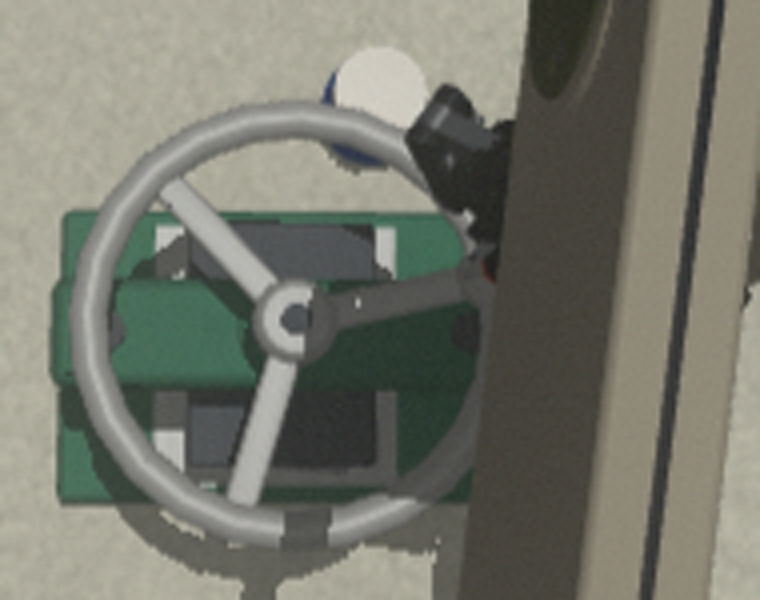

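View pics/m_s.png

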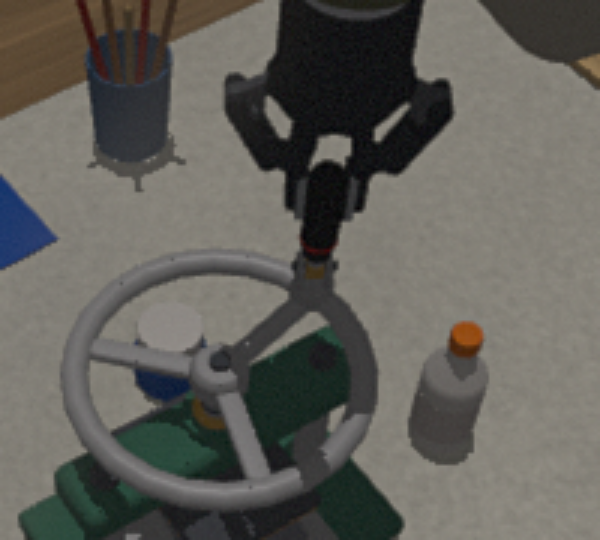

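Request:
step_arm(
  plan=[
    {"grip": 1.8, "tx": 0, "ty": 0, "tz": 0.1, "ax": 0, "ay": 0, "az": 0},
    {"grip": 1.8, "tx": 0, "ty": 0, "tz": 0.2, "ax": 0, "ay": 0, "az": 0},
    {"grip": 1.8, "tx": 0, "ty": 0, "tz": 0.2, "ax": 0, "ay": 0, "az": 0},
    {"grip": 1.8, "tx": 0, "ty": 0, "tz": 0, "ax": 0, "ay": 0, "az": 0},
  ],
  newtons=80,
)

```text
time: 9.77
tool_pos: [572.8, -36.7, 297.8]
tcp_rot: [-180.0, -0.3, 143.7]
ft_force: [-2.0, 2.6, -3.8]
finger_gap: 22.2
```

Request:
step_arm(
  plan=[
    {"grip": 1.8, "tx": 0, "ty": 0, "tz": 0.2, "ax": 0, "ay": 0, "az": 0},
    {"grip": 1.8, "tx": 0, "ty": 0, "tz": 0.2, "ax": 0, "ay": 0, "az": 0},
    {"grip": 1.8, "tx": 0, "ty": 0, "tz": 0, "ax": 0, "ay": 0, "az": 0},
    {"grip": 1.8, "tx": 0, "ty": 0, "tz": 0, "ax": 0, "ay": 0, "az": 0},
  ],
)

```text
time: 10.1
tool_pos: [573.9, -36.8, 297.5]
tcp_rot: [179.9, -0.0, 143.7]
ft_force: [-5.6, 5.7, 10.1]
finger_gap: 22.4
```

```bash
python3 look.py n
```

```text
10.1 [573.9023043  -36.80042772 297.46338478] [ 1.79871036e+02 -9.55453180e-03  1.43657803e+02] [-5.62888987  5.74049542 10.0517096 ] [ 1.15480706  1.48920618 -0.02854133]
```

View pics/n.png

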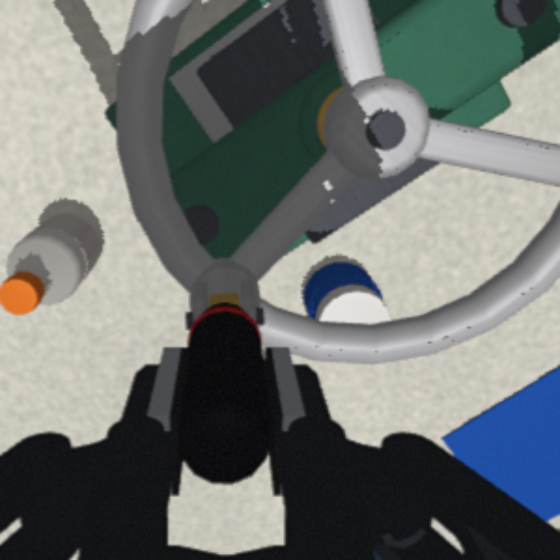

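View pics/n_s.png

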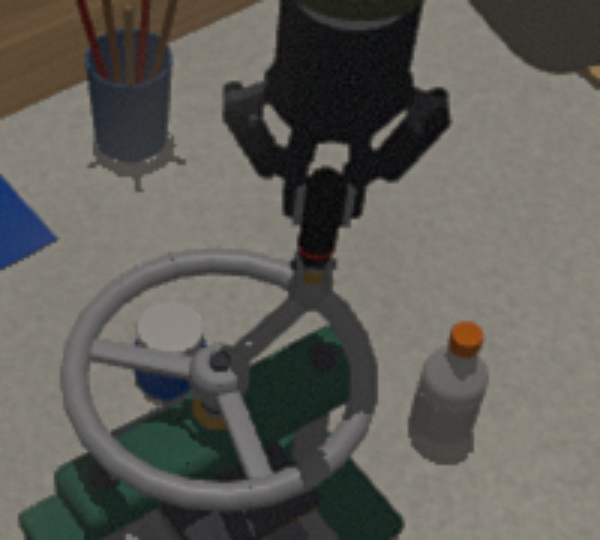

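Request:
step_arm(
  plan=[
    {"grip": 1.8, "tx": 0.3, "ty": 0.1, "tz": -0.1, "ax": 0, "ay": 0, "az": 0},
    {"grip": 1.8, "tx": 0.2, "ty": 0, "tz": 0, "ax": 0, "ay": 0, "az": 0},
    {"grip": 1.8, "tx": 0, "ty": 0, "tz": 0, "ax": 0, "ay": 0, "az": 0},
  ],
  newtons=60,
)

```text
time: 10.45
tool_pos: [571.9, -35.2, 297.6]
tcp_rot: [179.9, 0.3, 143.6]
ft_force: [4.1, -3.3, 0.4]
finger_gap: 22.1
```

Request:
step_arm(
  plan=[
    {"grip": 1.8, "tx": 0.2, "ty": 0, "tz": 0, "ax": 0, "ay": 0, "az": 0},
    {"grip": 1.8, "tx": 0.1, "ty": 0, "tz": 0, "ax": 0, "ay": 0, "az": 0},
    {"grip": 1.8, "tx": 0, "ty": 0, "tz": 0, "ax": 0, "ay": 0, "az": 0},
  ],
)

```text
time: 10.7
tool_pos: [569.9, -34.9, 297.5]
tcp_rot: [-180.0, 0.4, 143.5]
ft_force: [6.6, -9.8, 0.2]
finger_gap: 22.2
```

```bash
python3 look.py o
```

```text
10.7 [569.8957728  -34.90340047 297.47964501] [-179.98090423    0.38642895  143.49757129] [ 6.5943311  -9.79190661  0.24557367] [-2.04433484 -1.43449697 -0.02975516]
```

View pics/o.png

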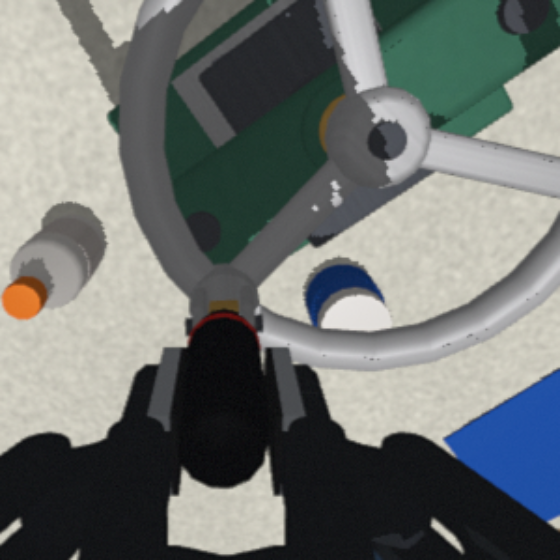

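```bash
cat > rows.py <<'E'
# rows.py theta0 dtheta n [x-corr mm] [y-corr mm] : clockwise rows in tool cm
import sys, numpy as np
t0,dt,n=float(sys.argv[1]),float(sys.argv[2]),int(sys.argv[3]); 
cor=np.array([float(a) for a in sys.argv[4:6]]) if len(sys.argv)>5 else np.zeros(2)
y=np.radians(143.55); X=np.array([np.cos(y),np.sin(y)]); Y=np.array([np.sin(y),-np.cos(y)])
P=lambda t:92*np.array([np.cos(np.radians(t)),np.sin(np.radians(t))])
for i in range(n):
    d=P(t0-(i+1)*dt)-P(t0-i*dt)+(cor/n)
    print(f"tx {d@X/10:.2f} ty {d@Y/10:.2f} tz {dt*12/360/10:.3f}")
print("end",t0-n*dt)
E
python3 - <<'E'
from h import *
s=sense()
iz=lambda u,v:(u*300/560+160,v*300/560+60)
p=wonz(s,iz(224,319),246.7);h=wonz(s,iz(388,138),228); r=p-h
print(p,h,r,np.linalg.norm(r[:2]),np.degrees(np.arctan2(r[1],r[0])))
E
python3 rows.py -80.5 6 8
```

```text
[573.11939653 -38.19993399 246.7       ] [556.61722661  51.67209987 228.        ] [ 16.50216992 -89.87203386  18.7       ] 91.37452644192715 -79.59533429237668
tx 0.70 ty -0.66 tz 0.020
tx 0.77 ty -0.58 tz 0.020
tx 0.83 ty -0.50 tz 0.020
tx 0.87 ty -0.41 tz 0.020
tx 0.91 ty -0.31 tz 0.020
tx 0.94 ty -0.22 tz 0.020
tx 0.96 ty -0.12 tz 0.020
tx 0.96 ty -0.02 tz 0.020
end -128.5
```

```bash
python3 rows.py -79.6 6 8 0.5 -2.7
```

```text
tx 0.67 ty -0.69 tz 0.020
tx 0.74 ty -0.61 tz 0.020
tx 0.79 ty -0.53 tz 0.020
tx 0.84 ty -0.44 tz 0.020
tx 0.88 ty -0.35 tz 0.020
tx 0.91 ty -0.25 tz 0.020
tx 0.93 ty -0.15 tz 0.020
tx 0.94 ty -0.05 tz 0.020
end -127.6
```

Request:
step_arm(
  plan=[
    {"grip": 1.8, "tx": 0.62, "ty": -0.74, "tz": 0.02, "ax": 0, "ay": 0, "az": 0},
    {"grip": 1.8, "tx": 0.7, "ty": -0.66, "tz": 0.02, "ax": 0, "ay": 0, "az": 0},
    {"grip": 1.8, "tx": 0.75, "ty": -0.58, "tz": 0.02, "ax": 0, "ay": 0, "az": 0},
  ],
)

```text
time: 11.05
tool_pos: [540.9, -36.8, 296.7]
tcp_rot: [179.9, 0.2, 143.6]
ft_force: [5.7, 0.3, 1.1]
finger_gap: 22.3
```

```bash
python3 look.py p
```

```text
11.05 [540.89176594 -36.82860379 296.66562073] [179.90069673   0.21487075 143.5684727 ] [5.67557671 0.25621925 1.08261804] [-0.10552998 -0.91309964 -0.00826146]
```

View pics/p.png

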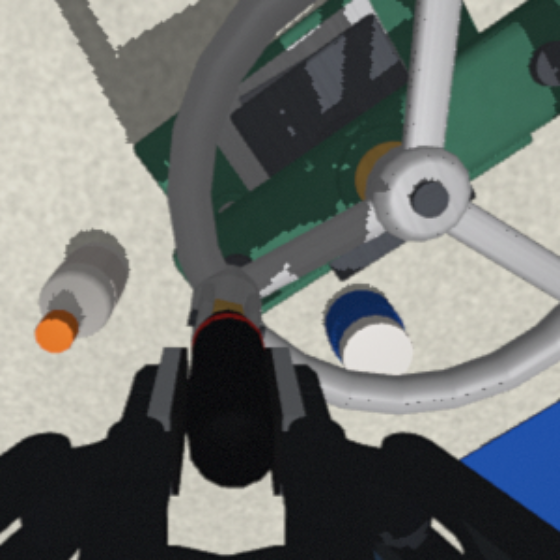

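```bash
python3 rows.py -97.6 6 8; python3 rows.py -145.6 6 8
```

```text
tx 0.87 ty -0.42 tz 0.020
tx 0.91 ty -0.33 tz 0.020
tx 0.93 ty -0.23 tz 0.020
tx 0.95 ty -0.13 tz 0.020
tx 0.96 ty -0.03 tz 0.020
tx 0.96 ty 0.07 tz 0.020
tx 0.95 ty 0.17 tz 0.020
tx 0.92 ty 0.27 tz 0.020
end -145.6
tx 0.89 ty 0.36 tz 0.020
tx 0.85 ty 0.45 tz 0.020
tx 0.80 ty 0.54 tz 0.020
tx 0.74 ty 0.62 tz 0.020
tx 0.67 ty 0.69 tz 0.020
tx 0.59 ty 0.76 tz 0.020
tx 0.51 ty 0.82 tz 0.020
tx 0.42 ty 0.87 tz 0.020
end -193.6
```

Request:
step_arm(
  plan=[
    {"grip": 1.8, "tx": 0.87, "ty": -0.42, "tz": 0.02, "ax": 0, "ay": 0, "az": 0},
    {"grip": 1.8, "tx": 0.91, "ty": -0.33, "tz": 0.02, "ax": 0, "ay": 0, "az": 0},
    {"grip": 1.8, "tx": 0.93, "ty": -0.23, "tz": 0.02, "ax": 0, "ay": 0, "az": 0},
    {"grip": 1.8, "tx": 0.95, "ty": -0.13, "tz": 0.02, "ax": 0, "ay": 0, "az": 0},
    {"grip": 1.8, "tx": 0.96, "ty": -0.03, "tz": 0.02, "ax": 0, "ay": 0, "az": 0},
    {"grip": 1.8, "tx": 0.96, "ty": 0.07, "tz": 0.02, "ax": 0, "ay": 0, "az": 0},
    {"grip": 1.8, "tx": 0.95, "ty": 0.17, "tz": 0.02, "ax": 0, "ay": 0, "az": 0},
    {"grip": 1.8, "tx": 0.92, "ty": 0.27, "tz": 0.02, "ax": 0, "ay": 0, "az": 0},
  ],
)

```text
time: 11.82
tool_pos: [476.5, 2.3, 295.1]
tcp_rot: [-180.0, 0.1, 143.5]
ft_force: [3.6, -4.5, 4.2]
finger_gap: 22.2
```

Request:
step_arm(
  plan=[
    {"grip": 1.8, "tx": 0.89, "ty": 0.36, "tz": 0.01, "ax": 0, "ay": 0, "az": 0},
    {"grip": 1.8, "tx": 0.85, "ty": 0.45, "tz": 0.02, "ax": 0, "ay": 0, "az": 0},
    {"grip": 1.8, "tx": 0.8, "ty": 0.54, "tz": 0.02, "ax": 0, "ay": 0, "az": 0},
    {"grip": 1.8, "tx": 0.74, "ty": 0.62, "tz": 0.02, "ax": 0, "ay": 0, "az": 0},
    {"grip": 1.8, "tx": 0.67, "ty": 0.69, "tz": 0.02, "ax": 0, "ay": 0, "az": 0},
    {"grip": 1.8, "tx": 0.59, "ty": 0.76, "tz": 0.02, "ax": 0, "ay": 0, "az": 0},
    {"grip": 1.8, "tx": 0.51, "ty": 0.82, "tz": 0.02, "ax": 0, "ay": 0, "az": 0},
    {"grip": 1.8, "tx": 0.42, "ty": 0.87, "tz": 0.01, "ax": 0, "ay": 0, "az": 0},
  ],
)

```text
time: 12.48
tool_pos: [463.0, 76.4, 293.5]
tcp_rot: [-180.0, 0.1, 143.6]
ft_force: [3.2, -6.0, 1.7]
finger_gap: 22.3
```

```bash
python3 rows.py -193.6 6 8; python3 rows.py -241.6 6 8;python3 rows.py -289.6 6 8; python3 look.py q
```

```text
tx 0.33 ty 0.91 tz 0.020
tx 0.23 ty 0.93 tz 0.020
tx 0.13 ty 0.95 tz 0.020
tx 0.03 ty 0.96 tz 0.020
tx -0.07 ty 0.96 tz 0.020
tx -0.17 ty 0.95 tz 0.020
tx -0.27 ty 0.92 tz 0.020
tx -0.36 ty 0.89 tz 0.020
end -241.6
tx -0.45 ty 0.85 tz 0.020
tx -0.54 ty 0.80 tz 0.020
tx -0.62 ty 0.74 tz 0.020
tx -0.69 ty 0.67 tz 0.020
tx -0.76 ty 0.59 tz 0.020
tx -0.82 ty 0.51 tz 0.020
tx -0.87 ty 0.42 tz 0.020
tx -0.91 ty 0.33 tz 0.020
end -289.6
tx -0.93 ty 0.23 tz 0.020
tx -0.95 ty 0.13 tz 0.020
tx -0.96 ty 0.03 tz 0.020
tx -0.96 ty -0.07 tz 0.020
tx -0.95 ty -0.17 tz 0.020
tx -0.92 ty -0.27 tz 0.020
tx -0.89 ty -0.36 tz 0.020
tx -0.85 ty -0.45 tz 0.020
end -337.6
12.4833 [463.02647612  76.3699982  293.49322239] [-1.79996239e+02  1.15237356e-01  1.43555629e+02] [ 3.16752155 -6.00426018  1.74258872] [-0.72129851  0.12664521  0.00640729]
```

View pics/q_s.png

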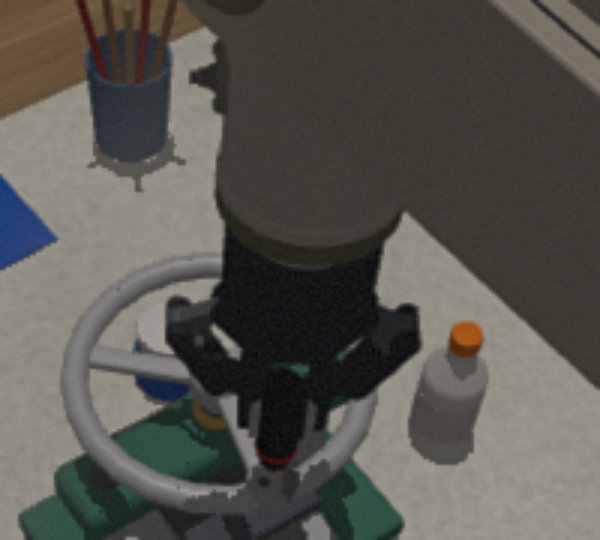

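Request:
step_arm(
  plan=[
    {"grip": 1.8, "tx": 0.27, "ty": 0.92, "tz": 0.02, "ax": 0, "ay": 0, "az": 0},
    {"grip": 1.8, "tx": 0.2, "ty": 0.93, "tz": 0.02, "ax": 0, "ay": 0, "az": 0},
    {"grip": 1.8, "tx": 0.13, "ty": 0.95, "tz": 0.02, "ax": 0, "ay": 0, "az": 0},
    {"grip": 1.8, "tx": 0.03, "ty": 0.96, "tz": 0.02, "ax": 0, "ay": 0, "az": 0},
    {"grip": 1.8, "tx": -0.07, "ty": 0.96, "tz": 0.02, "ax": 0, "ay": 0, "az": 0},
    {"grip": 1.8, "tx": -0.17, "ty": 0.95, "tz": 0.02, "ax": 0, "ay": 0, "az": 0},
    {"grip": 1.8, "tx": -0.27, "ty": 0.92, "tz": 0.02, "ax": 0, "ay": 0, "az": 0},
    {"grip": 1.8, "tx": -0.36, "ty": 0.89, "tz": 0.02, "ax": 0, "ay": 0, "az": 0},
  ],
)

```text
time: 13.25
tool_pos: [509.1, 134.5, 291.9]
tcp_rot: [-179.9, 0.1, 143.6]
ft_force: [-2.1, -8.7, 6.7]
finger_gap: 22.1
```

Request:
step_arm(
  plan=[
    {"grip": 1.8, "tx": -0.53, "ty": 0.81, "tz": 0, "ax": 0, "ay": 0, "az": 0},
    {"grip": 1.8, "tx": -0.62, "ty": 0.76, "tz": 0, "ax": 0, "ay": 0, "az": 0},
    {"grip": 1.8, "tx": -0.62, "ty": 0.74, "tz": 0, "ax": 0, "ay": 0, "az": 0},
    {"grip": 1.8, "tx": -0.69, "ty": 0.67, "tz": 0.02, "ax": 0, "ay": 0, "az": 0},
    {"grip": 1.8, "tx": -0.76, "ty": 0.59, "tz": 0.02, "ax": 0, "ay": 0, "az": 0},
    {"grip": 1.8, "tx": -0.82, "ty": 0.51, "tz": 0.02, "ax": 0, "ay": 0, "az": 0},
    {"grip": 1.8, "tx": -0.87, "ty": 0.42, "tz": 0.02, "ax": 0, "ay": 0, "az": 0},
    {"grip": 1.8, "tx": -0.91, "ty": 0.33, "tz": 0.02, "ax": 0, "ay": 0, "az": 0},
  ],
)

```text
time: 13.92
tool_pos: [583.8, 139.7, 290.5]
tcp_rot: [-179.9, -0.1, 143.6]
ft_force: [-7.2, -2.5, 7.8]
finger_gap: 22.4
```

```bash
python3 look.py r
```

```text
13.9167 [583.78207272 139.72798899 290.53790005] [-1.79907786e+02 -1.01186754e-01  1.43621540e+02] [-7.24096163 -2.52661878  7.77307607] [-0.26559517  1.68550997  0.04405604]
```

View pics/r.png

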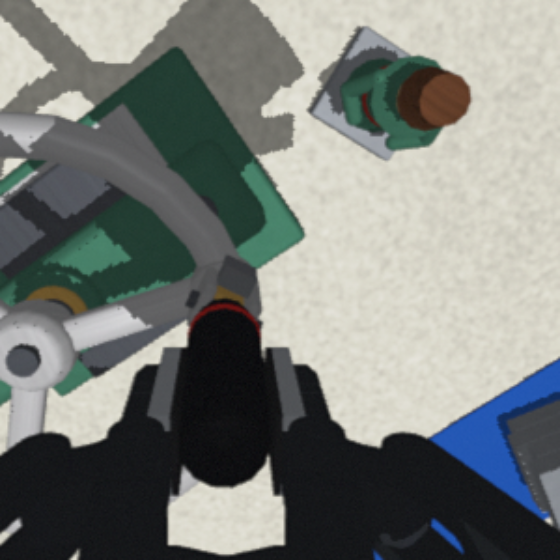

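View pics/r_s.png

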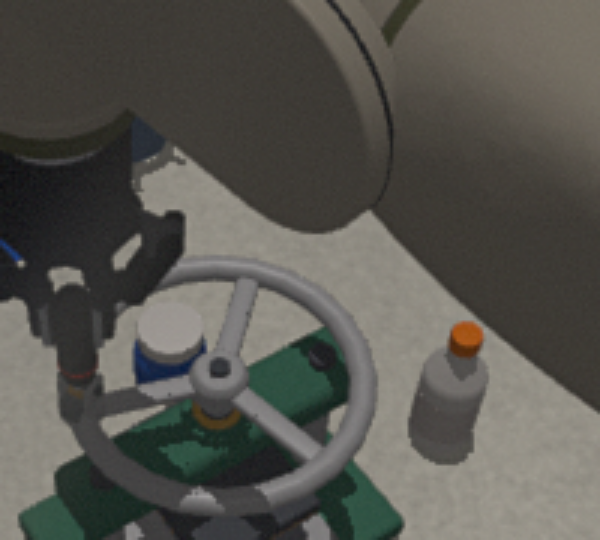

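Request:
step_arm(
  plan=[
    {"grip": 1.8, "tx": -0.95, "ty": 0.17, "tz": -0.03, "ax": 0, "ay": 0, "az": 0},
    {"grip": 1.8, "tx": -0.97, "ty": 0.08, "tz": -0.02, "ax": 0, "ay": 0, "az": 0},
    {"grip": 1.8, "tx": -0.96, "ty": 0.03, "tz": 0, "ax": 0, "ay": 0, "az": 0},
    {"grip": 1.8, "tx": -0.96, "ty": -0.07, "tz": 0.01, "ax": 0, "ay": 0, "az": 0},
    {"grip": 1.8, "tx": -0.95, "ty": -0.17, "tz": 0.02, "ax": 0, "ay": 0, "az": 0},
    {"grip": 1.8, "tx": -0.92, "ty": -0.27, "tz": 0.02, "ax": 0, "ay": 0, "az": 0},
    {"grip": 1.8, "tx": -0.89, "ty": -0.36, "tz": 0.02, "ax": 0, "ay": 0, "az": 0},
    {"grip": 1.8, "tx": -0.85, "ty": -0.45, "tz": 0.02, "ax": 0, "ay": 0, "az": 0},
  ],
)

```text
time: 14.68
tool_pos: [638.7, 89.2, 289.2]
tcp_rot: [179.8, -0.1, 143.7]
ft_force: [3.2, 7.4, -1.5]
finger_gap: 22.5
```

```bash
for t in -337.6 -385.6 -433.6 -481.6; do python3 rows.py $t 6 8; done
```

```text
tx -0.80 ty -0.54 tz 0.020
tx -0.74 ty -0.62 tz 0.020
tx -0.67 ty -0.69 tz 0.020
tx -0.59 ty -0.76 tz 0.020
tx -0.51 ty -0.82 tz 0.020
tx -0.42 ty -0.87 tz 0.020
tx -0.33 ty -0.91 tz 0.020
tx -0.23 ty -0.93 tz 0.020
end -385.6
tx -0.13 ty -0.95 tz 0.020
tx -0.03 ty -0.96 tz 0.020
tx 0.07 ty -0.96 tz 0.020
tx 0.17 ty -0.95 tz 0.020
tx 0.27 ty -0.92 tz 0.020
tx 0.36 ty -0.89 tz 0.020
tx 0.45 ty -0.85 tz 0.020
tx 0.54 ty -0.80 tz 0.020
end -433.6
tx 0.62 ty -0.74 tz 0.020
tx 0.69 ty -0.67 tz 0.020
tx 0.76 ty -0.59 tz 0.020
tx 0.82 ty -0.51 tz 0.020
tx 0.87 ty -0.42 tz 0.020
tx 0.91 ty -0.33 tz 0.020
tx 0.93 ty -0.23 tz 0.020
tx 0.95 ty -0.13 tz 0.020
end -481.6
tx 0.96 ty -0.03 tz 0.020
tx 0.96 ty 0.07 tz 0.020
tx 0.95 ty 0.17 tz 0.020
tx 0.92 ty 0.27 tz 0.020
tx 0.89 ty 0.36 tz 0.020
tx 0.85 ty 0.45 tz 0.020
tx 0.80 ty 0.54 tz 0.020
tx 0.74 ty 0.62 tz 0.020
end -529.6
```

Request:
step_arm(
  plan=[
    {"grip": 1.8, "tx": -0.84, "ty": -0.48, "tz": 0.04, "ax": 0, "ay": 0, "az": 0},
    {"grip": 1.8, "tx": -0.78, "ty": -0.56, "tz": 0.04, "ax": 0, "ay": 0, "az": 0},
    {"grip": 1.8, "tx": -0.67, "ty": -0.69, "tz": 0.03, "ax": 0, "ay": 0, "az": 0},
    {"grip": 1.8, "tx": -0.59, "ty": -0.76, "tz": 0.02, "ax": 0, "ay": 0, "az": 0},
    {"grip": 1.8, "tx": -0.51, "ty": -0.82, "tz": 0.02, "ax": 0, "ay": 0, "az": 0},
    {"grip": 1.8, "tx": -0.42, "ty": -0.87, "tz": 0.02, "ax": 0, "ay": 0, "az": 0},
    {"grip": 1.8, "tx": -0.33, "ty": -0.91, "tz": 0.02, "ax": 0, "ay": 0, "az": 0},
    {"grip": 1.8, "tx": -0.23, "ty": -0.93, "tz": 0.02, "ax": 0, "ay": 0, "az": 0},
  ],
)

```text
time: 15.35
tool_pos: [638.4, 13.6, 287.6]
tcp_rot: [179.8, 0.0, 143.7]
ft_force: [4.7, 2.9, -0.3]
finger_gap: 22.2
```

Request:
step_arm(
  plan=[
    {"grip": 1.8, "tx": -0.2, "ty": -0.95, "tz": 0.02, "ax": 0, "ay": 0, "az": 0},
    {"grip": 1.8, "tx": -0.04, "ty": -0.96, "tz": 0.02, "ax": 0, "ay": 0, "az": 0},
    {"grip": 1.8, "tx": 0.07, "ty": -0.96, "tz": 0.02, "ax": 0, "ay": 0, "az": 0},
    {"grip": 1.8, "tx": 0.17, "ty": -0.95, "tz": 0.02, "ax": 0, "ay": 0, "az": 0},
    {"grip": 1.8, "tx": 0.27, "ty": -0.92, "tz": 0.02, "ax": 0, "ay": 0, "az": 0},
    {"grip": 1.8, "tx": 0.36, "ty": -0.89, "tz": 0.02, "ax": 0, "ay": 0, "az": 0},
    {"grip": 1.8, "tx": 0.45, "ty": -0.85, "tz": 0.02, "ax": 0, "ay": 0, "az": 0},
    {"grip": 1.8, "tx": 0.54, "ty": -0.8, "tz": 0.02, "ax": 0, "ay": 0, "az": 0},
  ],
)

```text
time: 16.02
tool_pos: [581.8, -35.8, 286.0]
tcp_rot: [179.9, 0.0, 143.6]
ft_force: [5.6, 2.1, -0.7]
finger_gap: 22.1
```

```bash
python3 look.py s; python3 - <<'E'
from h import *
cv2.imwrite("pics/s_s2.png",cv2.resize(snapshot("side")[190:310,215:365,::-1],None,fx=4,fy=4,interpolation=cv2.INTER_CUBIC))
E
```

```text
16.0167 [581.799129   -35.76784843 285.95153265] [1.79874095e+02 3.19181252e-02 1.43637841e+02] [ 5.56411909  2.08081225 -0.72374533] [ 0.58785816 -0.95140447  0.0527295 ]
```

View pics/s.png

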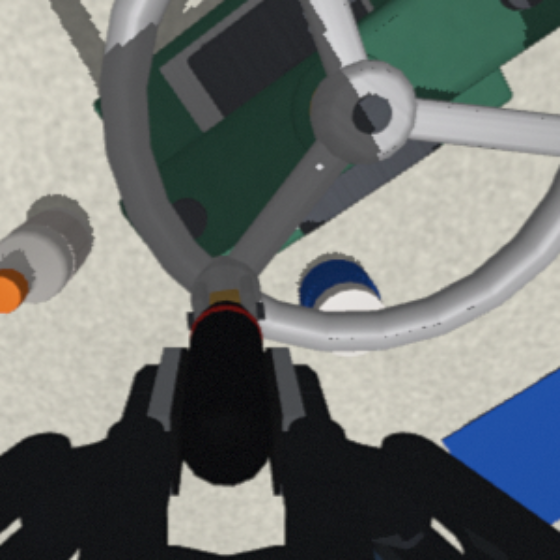

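View pics/s_s2.png

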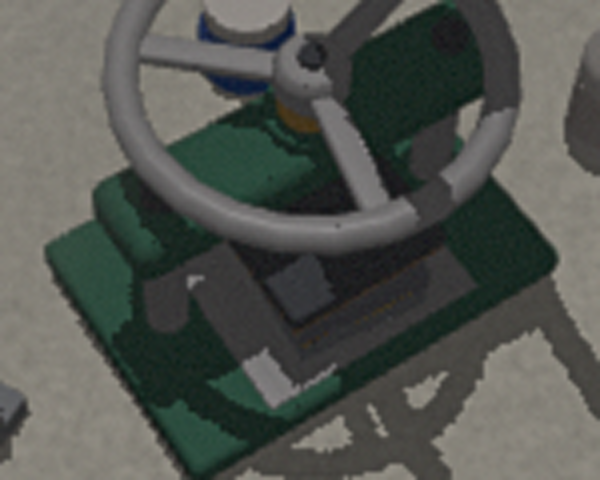

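Request:
step_arm(
  plan=[
    {"grip": 1.8, "tx": 0.62, "ty": -0.74, "tz": 0.02, "ax": 0, "ay": 0, "az": 0},
    {"grip": 1.8, "tx": 0.69, "ty": -0.67, "tz": 0.02, "ax": 0, "ay": 0, "az": 0},
    {"grip": 1.8, "tx": 0.76, "ty": -0.59, "tz": 0.02, "ax": 0, "ay": 0, "az": 0},
    {"grip": 1.8, "tx": 0.82, "ty": -0.51, "tz": 0.02, "ax": 0, "ay": 0, "az": 0},
    {"grip": 1.8, "tx": 0.87, "ty": -0.42, "tz": 0.02, "ax": 0, "ay": 0, "az": 0},
  ],
)

```text
time: 16.58
tool_pos: [534.3, -37.4, 285.0]
tcp_rot: [179.9, 0.1, 143.6]
ft_force: [5.7, -0.4, -2.6]
finger_gap: 22.0
```

Request:
step_arm(
  plan=[
    {"grip": 1.8, "tx": 0.91, "ty": -0.33, "tz": 0.04, "ax": 0, "ay": 0, "az": 0},
    {"grip": 1.8, "tx": 0.93, "ty": -0.23, "tz": 0.04, "ax": 0, "ay": 0, "az": 0},
    {"grip": 1.8, "tx": 0.95, "ty": -0.13, "tz": 0.04, "ax": 0, "ay": 0, "az": 0},
    {"grip": 1.8, "tx": 0.96, "ty": -0.03, "tz": 0.02, "ax": 0, "ay": 0, "az": 0},
    {"grip": 1.8, "tx": 0.96, "ty": 0.07, "tz": 0.02, "ax": 0, "ay": 0, "az": 0},
  ],
)

```text
time: 17.0
tool_pos: [492.4, -15.2, 283.9]
tcp_rot: [-180.0, 0.1, 143.6]
ft_force: [4.7, -2.7, -0.3]
finger_gap: 22.5
```

Request:
step_arm(
  plan=[
    {"grip": 1.8, "tx": 0.95, "ty": 0.17, "tz": 0.02, "ax": 0, "ay": 0, "az": 0},
    {"grip": 1.8, "tx": 0.92, "ty": 0.27, "tz": 0.02, "ax": 0, "ay": 0, "az": 0},
    {"grip": 1.8, "tx": 0.89, "ty": 0.36, "tz": 0.02, "ax": 0, "ay": 0, "az": 0},
    {"grip": 1.8, "tx": 0.85, "ty": 0.45, "tz": 0.02, "ax": 0, "ay": 0, "az": 0},
    {"grip": 1.8, "tx": 0.8, "ty": 0.54, "tz": 0.02, "ax": 0, "ay": 0, "az": 0},
  ],
)

```text
time: 17.42
tool_pos: [467.2, 25.2, 282.9]
tcp_rot: [-179.9, 0.1, 143.6]
ft_force: [0.9, -4.4, 0.8]
finger_gap: 22.0
```

```bash
python3 - <<'E'
from h import *
cv2.imwrite("pics/t_s2.png",cv2.resize(snapshot("side")[190:310,215:365,::-1],None,fx=4,fy=4,interpolation=cv2.INTER_CUBIC))
E
```

View pics/t_s2.png

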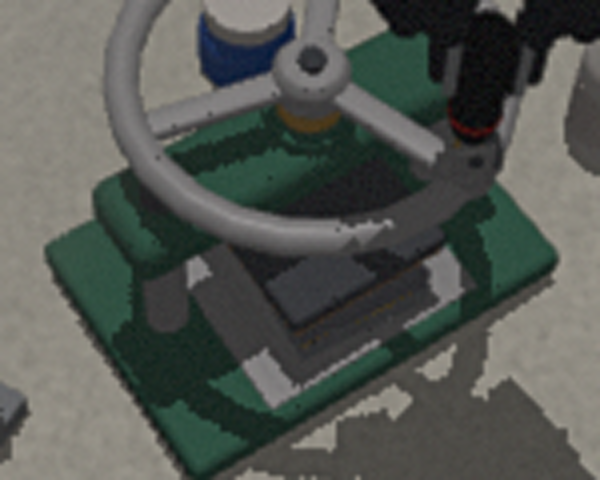

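Request:
step_arm(
  plan=[
    {"grip": 1.8, "tx": 0.74, "ty": 0.62, "tz": 0.02, "ax": 0, "ay": 0, "az": 0},
    {"grip": 1.8, "tx": 0.67, "ty": 0.69, "tz": 0.02, "ax": 0, "ay": 0, "az": 0},
    {"grip": 1.8, "tx": 0.59, "ty": 0.76, "tz": 0.02, "ax": 0, "ay": 0, "az": 0},
    {"grip": 1.8, "tx": 0.51, "ty": 0.82, "tz": 0.02, "ax": 0, "ay": 0, "az": 0},
    {"grip": 1.8, "tx": 0.42, "ty": 0.87, "tz": 0.02, "ax": 0, "ay": 0, "az": 0},
  ],
)

```text
time: 17.88
tool_pos: [465.7, 73.1, 281.8]
tcp_rot: [-179.9, 0.0, 143.6]
ft_force: [-0.2, -4.4, 1.1]
finger_gap: 22.3
```

Request:
step_arm(
  plan=[
    {"grip": 1.8, "tx": 0.33, "ty": 0.91, "tz": 0.02, "ax": 0, "ay": 0, "az": 0},
    {"grip": 1.8, "tx": 0.23, "ty": 0.93, "tz": 0.02, "ax": 0, "ay": 0, "az": 0},
    {"grip": 1.8, "tx": 0.13, "ty": 0.95, "tz": 0.02, "ax": 0, "ay": 0, "az": 0},
    {"grip": 1.8, "tx": 0.03, "ty": 0.96, "tz": 0.02, "ax": 0, "ay": 0, "az": 0},
    {"grip": 1.8, "tx": -0.07, "ty": 0.96, "tz": 0.02, "ax": 0, "ay": 0, "az": 0},
  ],
)

```text
time: 18.3
tool_pos: [488.4, 115.2, 280.8]
tcp_rot: [-179.9, -0.0, 143.6]
ft_force: [-4.0, -4.7, 3.8]
finger_gap: 22.0
```

Request:
step_arm(
  plan=[
    {"grip": 1.8, "tx": -0.17, "ty": 0.95, "tz": 0.02, "ax": 0, "ay": 0, "az": 0},
    {"grip": 1.8, "tx": -0.27, "ty": 0.92, "tz": 0.01, "ax": 0, "ay": 0, "az": 0},
    {"grip": 1.8, "tx": -0.36, "ty": 0.89, "tz": 0.01, "ax": 0, "ay": 0, "az": 0},
    {"grip": 1.8, "tx": -0.45, "ty": 0.85, "tz": 0.01, "ax": 0, "ay": 0, "az": 0},
    {"grip": 1.8, "tx": -0.54, "ty": 0.8, "tz": 0.02, "ax": 0, "ay": 0, "az": 0},
  ],
)

```text
time: 18.72
tool_pos: [528.9, 140.2, 279.8]
tcp_rot: [-179.9, -0.1, 143.6]
ft_force: [-5.4, -4.0, 4.4]
finger_gap: 22.2
```

```bash
python3 - <<'E'
from h import *
cv2.imwrite("pics/u_s2.png",cv2.resize(snapshot("side")[190:310,215:365,::-1],None,fx=4,fy=4,interpolation=cv2.INTER_CUBIC))
E
```

```text
(no output)
```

View pics/u_s2.png

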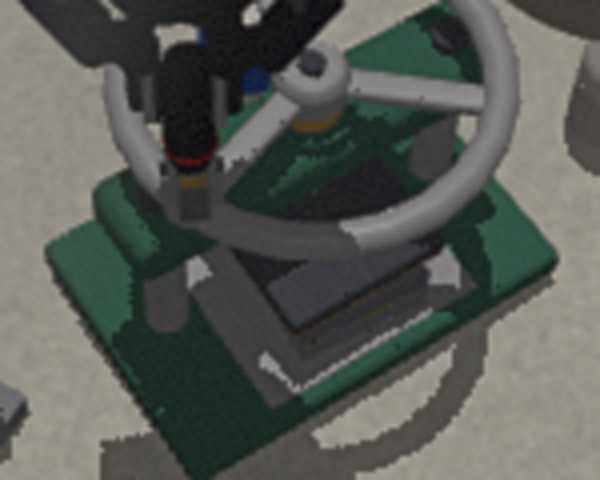

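Request:
step_arm(
  plan=[
    {"grip": 1.8, "tx": -0.64, "ty": 0.71, "tz": 0.01, "ax": 0, "ay": 0, "az": 0},
    {"grip": 1.8, "tx": -0.69, "ty": 0.67, "tz": 0.01, "ax": 0, "ay": 0, "az": 0},
    {"grip": 1.8, "tx": -0.76, "ty": 0.59, "tz": 0.02, "ax": 0, "ay": 0, "az": 0},
    {"grip": 1.8, "tx": -0.82, "ty": 0.51, "tz": 0.02, "ax": 0, "ay": 0, "az": 0},
  ],
)

```text
time: 19.1
tool_pos: [566.6, 143.3, 279.0]
tcp_rot: [-179.9, -0.1, 143.6]
ft_force: [-4.6, -1.4, 3.5]
finger_gap: 22.2
```

Request:
step_arm(
  plan=[
    {"grip": 1.8, "tx": -0.87, "ty": 0.42, "tz": 0.01, "ax": 0, "ay": 0, "az": 0},
    {"grip": 1.8, "tx": -0.91, "ty": 0.33, "tz": 0.01, "ax": 0, "ay": 0, "az": 0},
    {"grip": 1.8, "tx": -0.93, "ty": 0.23, "tz": 0.01, "ax": 0, "ay": 0, "az": 0},
    {"grip": 1.8, "tx": -0.95, "ty": 0.13, "tz": 0.02, "ax": 0, "ay": 0, "az": 0},
  ],
)

```text
time: 19.43
tool_pos: [602.6, 130.9, 278.3]
tcp_rot: [-180.0, -0.2, 143.7]
ft_force: [-5.5, 1.8, 0.7]
finger_gap: 22.0
```

Request:
step_arm(
  plan=[
    {"grip": 1.8, "tx": -0.96, "ty": 0.03, "tz": 0.02, "ax": 0, "ay": 0, "az": 0},
    {"grip": 1.8, "tx": -0.96, "ty": -0.07, "tz": 0.02, "ax": 0, "ay": 0, "az": 0},
    {"grip": 1.8, "tx": -0.95, "ty": -0.17, "tz": 0.02, "ax": 0, "ay": 0, "az": 0},
  ],
)

```text
time: 19.68
tool_pos: [624.6, 112.5, 277.7]
tcp_rot: [180.0, -0.2, 143.7]
ft_force: [-3.3, 3.5, 1.4]
finger_gap: 22.0
```

Request:
step_arm(
  plan=[
    {"grip": 1.8, "tx": -0.92, "ty": -0.27, "tz": 0.02, "ax": 0, "ay": 0, "az": 0},
    {"grip": 1.8, "tx": -0.89, "ty": -0.36, "tz": 0.02, "ax": 0, "ay": 0, "az": 0},
    {"grip": 1.8, "tx": -0.85, "ty": -0.45, "tz": 0.02, "ax": 0, "ay": 0, "az": 0},
  ],
)

```text
time: 19.93
tool_pos: [639.9, 88.2, 277.1]
tcp_rot: [179.9, -0.2, 143.7]
ft_force: [-1.7, 4.0, 0.5]
finger_gap: 22.4
```

Request:
step_arm(
  plan=[
    {"grip": 1.8, "tx": -0.8, "ty": -0.54, "tz": 0.02, "ax": 0, "ay": 0, "az": 0},
    {"grip": 1.8, "tx": -0.74, "ty": -0.62, "tz": 0.02, "ax": 0, "ay": 0, "az": 0},
    {"grip": 1.8, "tx": -0.67, "ty": -0.69, "tz": 0.02, "ax": 0, "ay": 0, "az": 0},
  ],
)

```text
time: 20.18
tool_pos: [647.0, 60.7, 276.6]
tcp_rot: [179.8, -0.1, 143.7]
ft_force: [-0.7, 7.5, 0.1]
finger_gap: 22.1
```

```bash
python3 - <<'E'
from h import *
s=sense();print(s["ft_force"],s["wrist_torque"])
cv2.imwrite("pics/v_s2.png",cv2.resize(snapshot("side")[190:310,215:365,::-1],None,fx=4,fy=4,interpolation=cv2.INTER_CUBIC))
E
```

```text
[-0.72932535  7.47164087  0.137481  ] [ 1.7197227   0.27428576 -0.01432855]
```

View pics/v_s2.png

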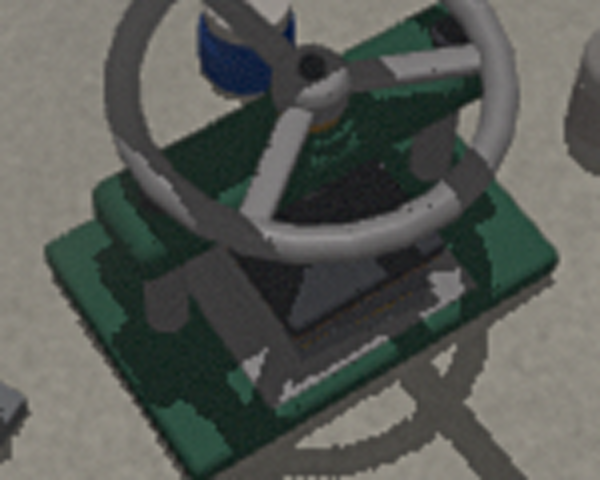

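Request:
step_arm(
  plan=[
    {"grip": 1.8, "tx": -0.59, "ty": -0.76, "tz": 0.02, "ax": 0, "ay": 0, "az": 0},
  ],
)

```text
time: 20.32
tool_pos: [647.2, 52.0, 276.5]
tcp_rot: [179.8, -0.1, 143.7]
ft_force: [0.9, 9.6, -0.8]
finger_gap: 22.3
```

Request:
step_arm(
  plan=[
    {"grip": 1.8, "tx": -0.51, "ty": -0.82, "tz": 0.02, "ax": 0, "ay": 0, "az": 0},
  ],
)

```text
time: 20.4
tool_pos: [646.6, 42.2, 276.3]
tcp_rot: [179.8, -0.1, 143.7]
ft_force: [2.2, 8.4, -0.3]
finger_gap: 22.5
```

Request:
step_arm(
  plan=[
    {"grip": 1.8, "tx": -0.42, "ty": -0.87, "tz": 0.02, "ax": 0, "ay": 0, "az": 0},
  ],
)

```text
time: 20.48
tool_pos: [645.1, 32.6, 276.1]
tcp_rot: [179.8, -0.1, 143.7]
ft_force: [2.8, 9.8, -3.0]
finger_gap: 22.4
```

Request:
step_arm(
  plan=[
    {"grip": 1.8, "tx": 0, "ty": 0, "tz": 0, "ax": 0, "ay": 0, "az": 0},
  ],
)

```text
time: 20.57
tool_pos: [644.7, 30.8, 276.1]
tcp_rot: [179.9, -0.1, 143.6]
ft_force: [0.5, 3.5, -2.2]
finger_gap: 22.5
```

Request:
step_arm(
  plan=[
    {"grip": 1.8, "tx": 0, "ty": 0, "tz": 0, "ax": 0, "ay": 0, "az": 0},
    {"grip": 1.8, "tx": 0, "ty": 0, "tz": 0, "ax": 0, "ay": 0, "az": 0},
    {"grip": 1.8, "tx": 0, "ty": 0, "tz": 0.05, "ax": 0, "ay": 0, "az": 0},
    {"grip": 1.8, "tx": 0, "ty": 0, "tz": 0, "ax": 0, "ay": 0, "az": 0},
    {"grip": 1.8, "tx": 0, "ty": 0, "tz": 0, "ax": 0, "ay": 0, "az": 0},
  ],
)

```text
time: 20.98
tool_pos: [644.6, 30.8, 276.0]
tcp_rot: [179.9, -0.0, 143.6]
ft_force: [2.1, 5.3, -1.2]
finger_gap: 22.4
```

Request:
step_arm(
  plan=[
    {"grip": 2.6, "tx": 0, "ty": 0, "tz": 0, "ax": 0, "ay": 0, "az": 0},
    {"grip": 4, "tx": 0, "ty": 0, "tz": 0, "ax": 0, "ay": 0, "az": 0},
    {"grip": 5, "tx": 0, "ty": 0, "tz": 0, "ax": 0, "ay": 0, "az": 0},
    {"grip": 5, "tx": 0, "ty": 0, "tz": 0, "ax": 0, "ay": 0, "az": 0},
  ],
)

```text
time: 21.32
tool_pos: [644.3, 29.6, 276.1]
tcp_rot: [-180.0, 0.0, 143.6]
ft_force: [-1.0, -0.7, 0.6]
finger_gap: 49.9
```

```bash
python3 look.py w
```

```text
21.3167 [644.25159811  29.60337888 276.07146227] [-1.79962890e+02  1.57851470e-02  1.43581718e+02] [-0.96073213 -0.66870211  0.64492831] [0.04223807 0.03042842 0.00186282]
```

View pics/w.png

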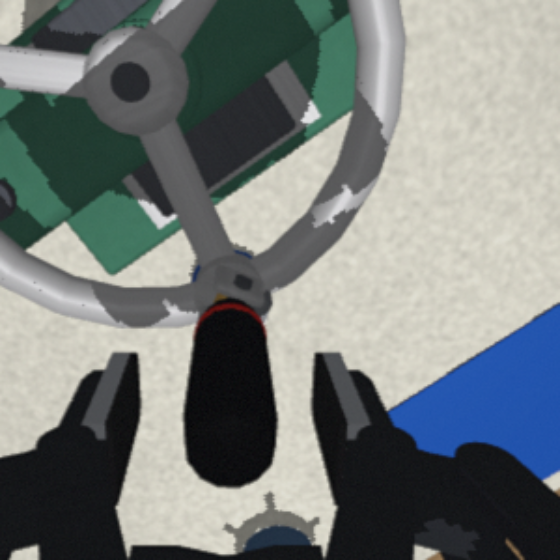

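Request:
step_arm(
  plan=[
    {"grip": 5.5, "tx": 0, "ty": 0, "tz": -1.0, "ax": 0, "ay": 0, "az": 0},
    {"grip": 5.5, "tx": 0, "ty": 0, "tz": -2, "ax": 0, "ay": 0, "az": 0},
    {"grip": 5.5, "tx": 0, "ty": 0, "tz": -3, "ax": 0, "ay": 0, "az": 0},
    {"grip": 5.5, "tx": 0, "ty": 0, "tz": -3, "ax": 0, "ay": 0, "az": 0},
    {"grip": 5.5, "tx": 0, "ty": 0, "tz": -3, "ax": 0, "ay": 0, "az": 0},
    {"grip": 5.5, "tx": 0, "ty": 0, "tz": -2, "ax": 0, "ay": 0, "az": 0},
    {"grip": 5.5, "tx": 0, "ty": 0, "tz": 0, "ax": 0, "ay": 0, "az": 0},
  ],
)

```text
time: 22.0
tool_pos: [645.3, 29.9, 423.7]
tcp_rot: [179.7, 0.5, 143.6]
ft_force: [0.1, 0.1, 1.9]
finger_gap: 54.8
```

```bash
python3 look.py x; python3 - <<'E'
from h import *
cv2.imwrite("pics/x_t.png",snapshot("top")[:,:,::-1]);cv2.imwrite("pics/x_S.png",snapshot("side")[:,:,::-1])
s=sense()
hub=np.array([557,50,217.7]); 
E
```

```text
22.0 [645.31715807  29.91471383 423.71483297] [179.68403442   0.47603905 143.59555706] [0.1069028  0.05013653 1.94394972] [ 0.01238976  0.04938972 -0.05859993]
```

View pics/x.png

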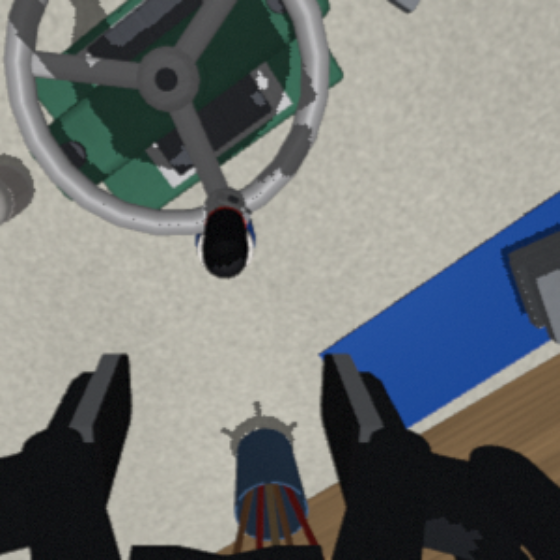

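View pics/x_S.png

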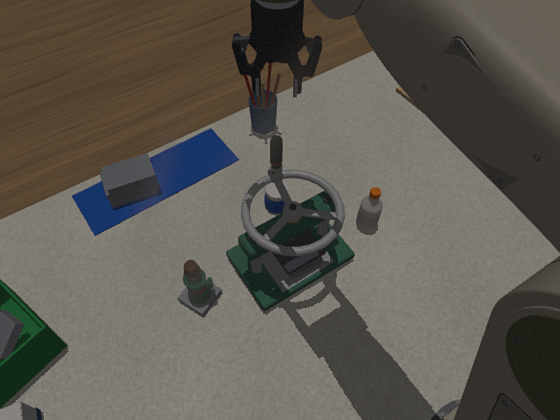

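View pics/x_t.png

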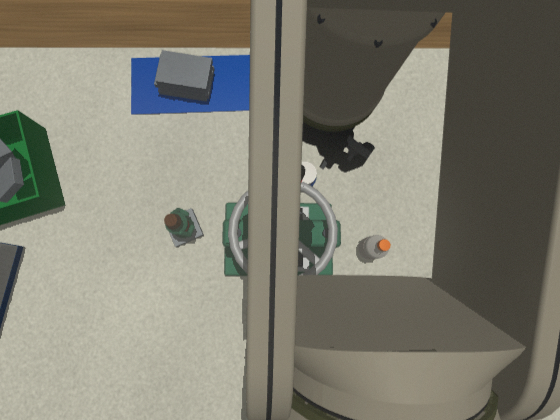

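```bash
python3 - <<'E'
from h import *
import cv2
s=sense()
th=np.radians(-13.6); hub=np.array([557,51,197.5]); pin=hub+[92*np.cos(th),92*np.sin(th),29]
z=lambda p:[round(float(x)) for x in ((p[0]-160)*560/300,(p[1]-60)*560/300)]
f=np.array([np.cos(th+np.pi*1.25),np.sin(th+np.pi*1.25),0])
print("hub",z(wproj(s,hub+[0,0,10])),"pin",z(wproj(s,pin)),pin)
for L in (87,95):
 for c in (1.35,1.42,1.5,1.571):
  d=f*np.cos(c)+np.array([0,0,np.sin(c)])
  print(L,c,"end w",z(wproj(s,pin+d*L)),"side",proj("side",pin+d*L).round(1),"ring w",z(wproj(s,pin+d*(L-75))),"pin side",proj("side",pin).round(1))
im=cv2.imread("pics/x_S.png")[125:225,230:350]; im=cv2.resize(im,None,fx=5,fy=5,interpolation=cv2.INTER_CUBIC)
w=cv2.imread("pics/x.png")[0:320,50:370]
cv2.imwrite("pics/x_z.png",im); cv2.imwrite("pics/x_w.png",cv2.resize(w,None,fx=1.8,fy=1.8))
E
```

```text
hub [169, 84] pin [227, 227] [646.42041205  29.36692559 226.5       ]
87 1.35 end w [190, 256] side [285.4 140.3] ring w [223, 230] pin side [276.1 166.6]
87 1.42 end w [202, 261] side [282.5 138.9] ring w [224, 231] pin side [276.1 166.6]
87 1.5 end w [216, 267] side [279.2 137.5] ring w [226, 231] pin side [276.1 166.6]
87 1.571 end w [228, 272] side [276.2 136.5] ring w [227, 232] pin side [276.1 166.6]
95 1.35 end w [186, 260] side [286.3 137.6] ring w [220, 232] pin side [276.1 166.6]
95 1.42 end w [199, 266] side [283.1 136.1] ring w [223, 233] pin side [276.1 166.6]
95 1.5 end w [214, 272] side [279.5 134.6] ring w [225, 234] pin side [276.1 166.6]
95 1.571 end w [228, 278] side [276.2 133.4] ring w [227, 235] pin side [276.1 166.6]
```

View pics/x_z.png

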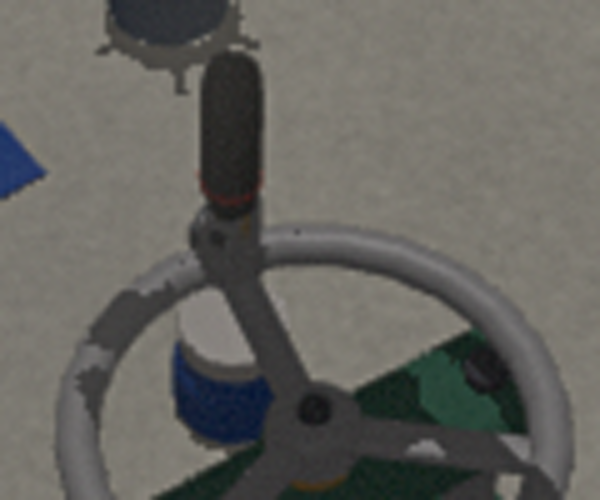

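View pics/x_w.png

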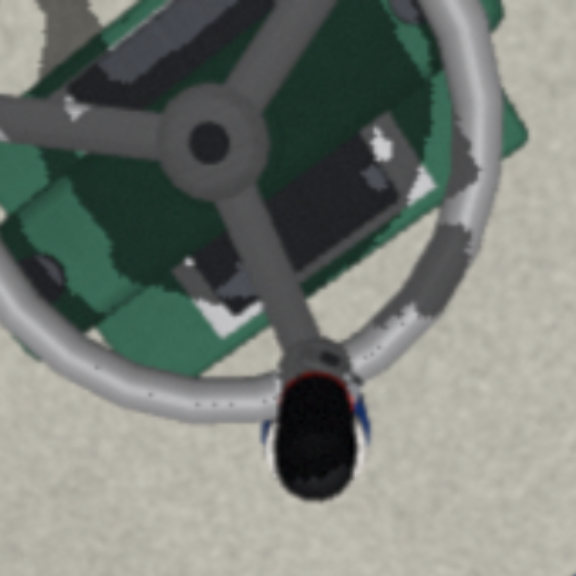

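```bash
python3 -c "
from bench import *
print(sense()['ft_force']); print(hand_in())"
```

```text
[-0.10349527  0.72244803 -0.27458701]
the job is handed in; nothing more can be done
None
```

I swung the crank handle upright and pushed it home until the latch snapped. I then wound the wheel clockwise about 1.7 turns, stopped at hand-tight, let go and lifted clear. The job is handed in; the interface gave no verdict.

**Handle:** It slipped in the pads near upright, so I had to regrip it once. Pushing it against its upright stop turned the wheel back about 3 mm at the pin while unlatched, well under the 40 mm limit. My last pictures put the handle at a swing of about 1.55 rad. Its length looked about 87 mm from the pin, which is the latched length.

**Latch check:** I saw the tool move down only about 6.4 mm, against the 8 mm the latch should travel. I put the rest down to slip in the pads. The handle then held 11 N of tugging and stood up through the whole winding.

**Grip:** I inferred this from the force at the handle, since it cannot be measured directly. That force ran at about 4.5 to 6 N while winding free and reached about 10 N at the end. By the figures given, that is about 225 to 250 N on the plinth.

**Surroundings:** The last pictures show the figurine and glue bottle standing where they were. The paint jar shows no sign of having moved, though it was partly hidden. The plinth was not re-measured, but it still looks central under the platen. The last force reading was near zero, so the robot was touching nothing.

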